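# File the key tags and tidy the markers by the front door

### The job

Lift the lever of the lever arch file until its rings spring open, thread every loose key tag by its hole onto either of the two upright posts so that it lies down on the file, then press the lever fully down to close the rings over the tags. Stand every marker pen in the blue cup, either end up (leaning on the rim is fine), keep the cup upright, and leave the key bowl, flask lid, pillbox and spool where they are.

Things in the scene. Friction and masses are not known exactly. Their poses are not given: they have to be found in the camera images.
- file: Lever arch file lying open and flat, fixed: blue board 290 x 170 x 4 mm (x -115 to +175 mm, y +-85) with a steel mechanism plate, top 8 mm above the ledge (x -22 to +62, y +-60). Origin: on the ledge, midway between the two posts. x points from the posts towards the lever, y along the row of posts, z up. Tags have free space on the -x side of the posts.
- arch_tip_a (a point): Tip of the wire arch (5 mm thick) over post_a; a twin is over post_b. Both hinge together about a line along y, 45 mm to +x of the posts, 12 mm up. Closed, they touch the post tops and reach 65 mm high; open, they lean back to +x, tips about 42 mm to +x of the posts and 78 mm up, at y = +-40 mm.
- post_a (a point): Top of the fixed round steel post at the file's y = +40 mm: 6 mm thick, standing upright from the mechanism plate (8 mm) to this point, 58 mm above the ledge.
- post_b (a point): Top of the other such post, at the file's y = -40 mm, 58 mm above the ledge.
- lever_hinge (a point): Point on the lever's hinge axis, which runs along the file's y: at x = 50 mm, y = 0, 24 mm above the ledge in the file's frame.
- lever_tab (a point): Middle of the black grip block at the lever's end, 85 mm from the hinge; the block is 24 mm along the lever, 18 mm wide (along the file's y), 12 mm thick. Closed, it lies 26 mm above the ledge at the file's x = 135 mm; fully up, 99 mm above it at x = 91 mm, midway between the arches.
- lever (a joint): Lever angle, rad: 0 = down, rings closed; 1.05 = fully up, rings open. It swings up from pointing along the file's +x, over towards the posts. An over-centre spring snaps it to the nearer end (balance at 0.52) and keeps it there; moving it at the tab takes about 4 N. The arches open in proportion, to 0.7 rad.
- tag1: Red rigid plastic key tag with a pale label, 70 x 34 x 7 mm, 25 g, with a round hole 16 mm across near one end. Origin: on the underside, at the hole's centre. Its x axis runs lengthwise: the plain labelled part reaches to x = -56 mm, the hole end to x = +14 mm; y is across (34 mm wide), z up. None if this tag is absent.
- tag2: Green rigid plastic key tag with a pale label, 70 x 34 x 7 mm, 25 g, with a round hole 16 mm across near one end. Origin: on the underside, at the hole's centre. Its x axis runs lengthwise: the plain labelled part reaches to x = -56 mm, the hole end to x = +14 mm; y is across (34 mm wide), z up. None if this tag is absent.
- tag3: Orange rigid plastic key tag with a pale label, 70 x 34 x 7 mm, 25 g, with a round hole 16 mm across near one end. Origin: on the underside, at the hole's centre. Its x axis runs lengthwise: the plain labelled part reaches to x = -56 mm, the hole end to x = +14 mm; y is across (34 mm wide), z up. None if this tag is absent.
- tag4: Yellow rigid plastic key tag with a pale label, 70 x 34 x 7 mm, 25 g, with a round hole 16 mm across near one end. Origin: on the underside, at the hole's centre. Its x axis runs lengthwise: the plain labelled part reaches to x = -56 mm, the hole end to x = +14 mm; y is across (34 mm wide), z up. None if this tag is absent.
- marker1: Marker pen with a square 14 x 14 mm barrel, 140 mm long, 25 g, white with a blue cap (45 mm). Origin: its middle, on the centre line (7 mm above the ledge when lying). x runs lengthwise towards the cap; both ends are 70 mm away.
- marker2: Marker pen with a square 14 x 14 mm barrel, 140 mm long, 25 g, white with a red cap (45 mm). Origin: its middle, on the centre line (7 mm above the ledge when lying). x runs lengthwise towards the cap; both ends are 70 mm away.
- cup: Blue ceramic cup, loose, 0.5 kg: outer diameter 84 mm, height 95 mm, wall 4 mm (inside 76 mm across), inner floor 6 mm up. Origin: centre of its underside, z up.
- bowl: White ceramic key bowl, 110 mm across, 45 mm high, with three keys on a ring in it. Leave alone. Origin: centre of its underside.
- flask_lid: Stainless steel flask lid, 50 mm across, 40 mm high. Leave alone. Origin: centre of its underside.
- pillbox: Yellow flip-top pillbox, 30 x 90 x 21 mm (x, y, z). Leave alone. Origin: centre of its underside.
- spool: Wooden spool standing on end, 40 mm across, 46 mm high. Leave alone. Origin: centre of its underside.
Not all that is in view belongs to the job. What is shaped like the marker2 but black or turquoise is not meant.

How it is judged:
By the outcome, as a careful person would: the job done as asked, in the order asked, and still so for the second after the job is handed in, with the robot touching nothing.
Of tag1, tag2, tag3, tag4 only 3 to 4 are there at a start; the rules pass over those that are not, and their reading is None.
At some moment in a run one of tag1, tag2, tag3, tag4, marker1, marker2 may be knocked a few centimetres aside while the robot is not near it.
Once in a run the grip may slacken for a moment while it holds something.
It also fails if it takes over 208 s, if anything falls off the work surface, if the arm or the gripper's body presses on something with over 40 N, if the wrist force passes 120 N, or if a joint passes its speed limit or range.

### The arm

A 7-joint arm with a two-finger parallel gripper is mounted at the origin on the work surface. World frame = base frame: x ahead of the robot, y to its left, z up, the work surface at z = 0. Lengths are in mm, angles in rad, forces in N, time in s.
With the tool pointing down it reaches from about 400 to 875 mm from the base axis. Payload 4.4 kg.
Tool frame: the origin (TCP) lies where the fingers leave the gripper's body, on its centre line; the fingertips stand 73 mm ahead of it and the grasp point (between the pads) lies 54 mm ahead of it; z points along the fingers, y is the line along which they close (so a half turn about z gives the same grasp; the last joint's range is limited). The gripper opens to 85 mm and grips with 20 to 120 N. Pads are 22 mm wide; open, the fingers measure 114 mm over their backs; the gripper's body (76 mm by 85 mm) begins 54 mm behind the grasp point. The pads swing forward as they close: fully open they stand 13 mm farther back than shut.
Start: joints at [1.076, 0.628, 0.038, 1.517, -0.027, 0.996, -0.02], TCP at [270.282, -591.155, 303.913] pointing down, gripper open.
Joint ranges: [-3.06, 3.06], [-0.37, 2.12], [-1.25, 1.32], [0.18, 2.47], [-1.1, 4.24], [0.23, 1.98], [-2.94, 2.94]. Speed limits (rad/s): [2.57, 2.57, 3.14, 3.14, 3.14, 3.14, 3.14].

### API

Orientations are given as [roll, pitch, yaw] about the fixed x, y, z axes, in that order (R = Rz(yaw) Ry(pitch) Rx(roll)).
In Python, from cell import ctrl gives the robot as it stands.
- The arm moves only by the tool send_rows, never from a script. Its argument "rows" is a list that holds one entry, the list of rows, each a list of 6 numbers: the shift along the tool's x, y, z in cm, then the turn, a rotation vector about the tool's x, y, z in rad. In form: [[[tx, ty, tz, wx, wy, wz], ...]]. A call has 1 to 10 rows; each row is the pose to reach, as a shift and turn from the pose commanded when the call began, along the tool's axes at that moment; what a row does not reach only later rows make up. A row lasts 1/10 s, in which the tool goes at most 50 mm and 8.59 degrees, less where a joint would pass 70% of its speed; a pose out of reach is approached as far as the arm can. A call with a gripper value outside its range is refused whole. "grip" is the closure in counts, from 0 (fully open) to 255 (shut), set as the call begins (left out, the last holds). The fingers move at their own pace and stop on an object; the grip force is fixed at half the most. Time passes only in rows, so rows that repeat a pose let the fingers close. It gives the time, the measured TCP pose, the force, the opening and the grip force at its end, in the units of the state.
- ctrl.read_state(): the state, without advancing time (a new reading comes with each control period).
- ctrl.get_image(name): name is "scene" or "top" or "wrist"; returns a dict with "pixels" (400x640x3 uint8, red, green, blue), "fx", "fy", "cx", "cy" (pixels), "extrinsics" (4x4, takes a point from camera to world coordinates); the wrist camera has in their place "mount" (4x4, takes a point from camera to tool coordinates, whose origin is the TCP and whose axes are the flange's). Camera axes: x right, y up, looking along -z (the intrinsics and any distortion apply to the point x, -y, -z); pixel columns grow to the right and rows downward; lengths in mm; the calibration is good to about 2 mm. A picture is of the moment at which its call begins: read the wrist's pose just before it. There is no depth.
- ctrl.finish_job(): hands the job in; it is judged then, once.
The state is a dict: "clock": time; "qpos": joint angles; "qd": joint speeds; "tau": joint torques, N m; "eef_pos": TCP position; "tool_rot": TCP orientation; "force": force on the tool from outside, world axes, zero at the start; "torque": the same for the moment, N m; "width": finger opening in mm; "gripper_force": force on a finger pad.
Only numpy, scipy, OpenCV 4.12 (cv2) and the standard library are available. Lean on these libraries where they do the work, as an engineer would, in place of code of your own. Each camera call takes 0.05 s, during which the arm holds its last target. There are 200 camera calls.

## Working session

There is one attempt and no reset: what is moved stays moved. The work goes in short steps, Python scripts to look and compute and a tool call to move; the robot and the scene stay as the last step left them, time stands still between calls to the robot, and variables do not carry over. Pictures are saved under pics/ and viewed, at most 14 in all, crops included, and the job is handed in when it is done.

Besides the shell and the picture viewer there is one more tool, called after "Emit:" by a JSON object that holds its "fn" and its "kwargs". send_rows: Moves the arm, as the interface text tells. Its arguments: {"type":"object","properties":{"rows":{"type":"array","items":{"type":"array","items":{"type":"array","items":{"type":"number"}}}},"grip":{"type":"number"}},"required":["rows"]}

```bash
ls; mkdir -p pics; cat > h.py <<'E'
import numpy as np, cv2
from scipy.spatial.transform import Rotation as R
from cell import ctrl
def pose():
    s=ctrl.read_state(); T=np.eye(4); T[:3,:3]=R.from_euler('xyz',s['tool_rot']).as_matrix(); T[:3,3]=s['eef_pos']; return T,s
def snap(name,fn,crop=None,scale=1):
    T,s=pose(); im=ctrl.get_image(name); p=im['pixels'][:,:,::-1].copy()
    E=np.array(im['extrinsics']) if 'extrinsics' in im else T@np.array(im['mount'])
    np.savez('cam_'+name,E=E,k=[im['fx'],im['fy'],im['cx'],im['cy']],p=p)
    print({k:v for k,v in im.items() if k not in('pixels','extrinsics','mount')})
    if crop: x0,y0,x1,y1=crop; p=p[y0:y1,x0:x1]
    if fn: cv2.imwrite('pics/'+fn,cv2.resize(p,None,fx=scale,fy=scale,interpolation=cv2.INTER_CUBIC))
def w(name,u,v,z):
    d=np.load('cam_'+name+'.npz');E=d['E'];fx,fy,cx,cy=d['k']
    r=E[:3,:3]@np.array([(u-cx)/fx,-(v-cy)/fy,-1]);o=E[:3,3];return o+r*(z-o[2])/r[2]
def px(name,P):
    d=np.load('cam_'+name+'.npz');E=d['E'];fx,fy,cx,cy=d['k']
    c=np.linalg.inv(E)@np.append(P,1);return np.array([cx+fx*c[0]/-c[2],cy-fy*c[1]/-c[2]])
def go(P,yaw=None,Rt=None):
    """print shift in tool cm and rotvec"""
    T,s=pose(); d=T[:3,:3].T@(np.array(P)-T[:3,3])/10
    if Rt is None and yaw is not None: Rt=R.from_euler('xyz',[np.pi,0,yaw]).as_matrix()
    rv=R.from_matrix(T[:3,:3].T@Rt).as_rotvec() if Rt is not None else 0*d
    print('shift',d.round(2),'rot',rv.round(3))
E
python3 - <<'E'
from h import *
s=ctrl.read_state();print(s)
snap('top','top1.png');snap('scene','sc1.png')
E
```

```text
pics
{'clock': 0.0, 'qpos': array([ 1.07621253,  0.62935943,  0.03842963,  1.51836094, -0.02701349,
        0.99631342, -0.02000543]), 'qd': array([-0.00018158,  0.00079266,  0.0005928 ,  0.0002593 , -0.00018067,
       -0.00265575,  0.00053877]), 'tau': array([-7.12491401e-04, -5.63398826e+01,  1.22571845e+00, -1.93446815e+01,
        1.09481442e-02,  1.05473486e-02, -1.13634908e-05]), 'eef_pos': array([ 270.0810285 , -590.69547764,  302.98237391]), 'tool_rot': array([-3.13966901e+00,  7.54368981e-06,  4.28781167e-01]), 'force': array([-0.22807407, -0.60133242, -0.27777234]), 'torque': array([ 0.00132215,  0.06116391, -0.03087398]), 'gripper_force': 0.0, 'width': 85.25871026589667}
{'fx': 387.24661636793087, 'fy': 387.24661636793087, 'cx': 316.04627036459186, 'cy': 192.78198173460447}
{'fx': 385.9120292634437, 'fy': 385.9120292634437, 'cx': 327.6602381553581, 'cy': 201.20920078383824}
```

View pics/top1.png

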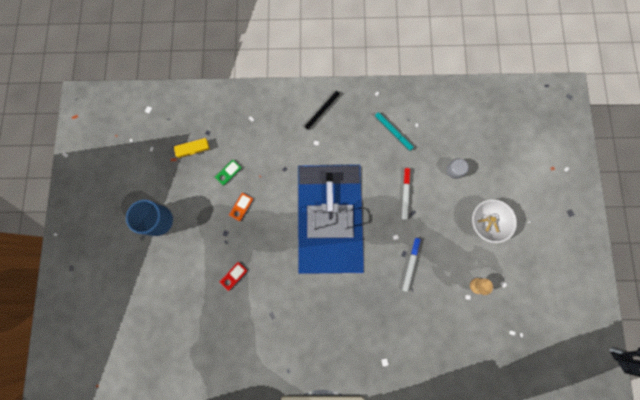

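View pics/sc1.png

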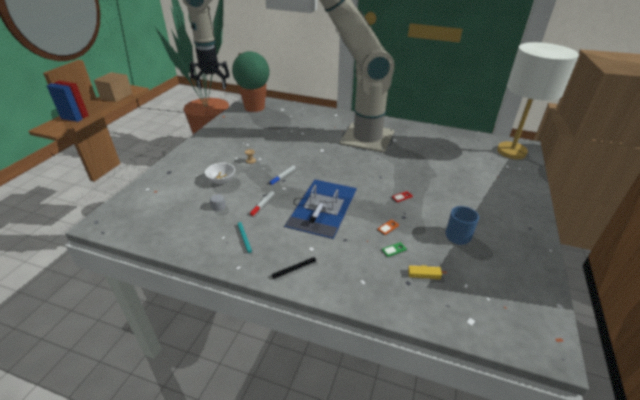

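The top view shows three tags: green (229,172), orange (241,206) and red (234,276). There is no yellow tag, since the yellow block at (191,148) is the pillbox. marker2, with the red cap, is at (406,193) and marker1, with the blue cap, at (411,264). The black (323,110) and turquoise (394,131) pens have no white barrel, so they are decoys. The cup is at (149,217) and the file at (331,218).

```bash
python3 - <<'E'
from h import *
d=np.load('cam_top.npz');p=d['p']
a=cv2.resize(p[150:300,120:440],None,fx=2.5,fy=2.5,interpolation=cv2.INTER_CUBIC)
cv2.imwrite('pics/crop1.png',a)
print(d['E'].round(3))
for n,u,v,z in [('green',229,172,7),('orange',241,206,7),('red',234,276,7),('m2',406,193,14),('m1',411,264,14),('cup',147,218,50),('pill',191,148,21),('bowl',494,221,45),('lid',458,168,40),('spool',481,286,46),('fTL',299,165,4),('fTR',361,166,4),('fBL',298,272,4),('fBR',364,272,4)]: print(n,w('top',u,v,z).round(0))
E
```

```text
[[-4.000000e-03  9.820000e-01 -1.870000e-01  4.117040e+02]
 [-1.000000e+00 -9.000000e-03 -2.500000e-02 -1.196200e+01]
 [-2.600000e-02  1.870000e-01  9.820000e-01  1.026684e+03]
 [ 0.000000e+00  0.000000e+00  0.000000e+00  1.000000e+00]]
green [666. 251.   7.]
orange [572. 215.   7.]
red [389. 227.   7.]
m2 [ 602. -225.   14.]
m1 [ 417. -229.   14.]
cup [536. 447.  50.]
pill [731. 354.  21.]
bowl [ 523. -435.   45.]
lid [ 662. -357.   40.]
spool [ 364. -389.   46.]
fTL [684.  60.   4.]
fTR [ 680. -109.    4.]
fBL [398.  61.   4.]
fBR [ 398. -109.    4.]
```

View pics/crop1.png

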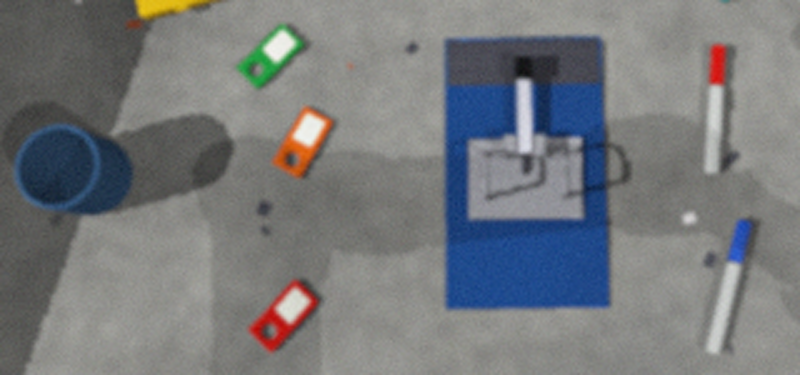

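Object identities hold up in the crop: three tags are present, and both white-barrelled pens are right of the file. The file lies along world x, with its origin at about (511,-24) and its yaw near 0. I'll go above the lever for a close look.

```bash
python3 - <<'E'
from h import *
go([560,-24,300],yaw=0)
d=R.from_euler('xyz',pose()[1]['tool_rot']).as_matrix();print(d.round(2))
E
```

```text
shift [ 49.93 -39.49   0.37] rot [-0.002  0.     0.429]
[[ 0.91  0.42 -0.  ]
 [ 0.42 -0.91  0.  ]
 [-0.   -0.   -1.  ]]
```

Emit:
{"fn": "send_rows", "kwargs": {"rows": [[[25,-20,0,0,0,0],[25,-20,0,0,0,0],[25,-20,0,0,0,0],[25,-20,0,0,0,0],[25,-20,0,0,0,0],[25,-20,0,0,0,0],[25,-20,0,0,0,0],[25,-20,0,0,0,0],[25,-20,0,0,0,0]]]}}

```text
clock: 1.0
eef_pos: [414.3, -305.5, 303.8]
tool_rot: [3.141, 0.001, 0.43]
force: [-0.6, 0.1, -0.3]
width: 85.2
gripper_force: 0.0
```

Emit:
{"fn": "send_rows", "kwargs": {"rows": [[[24.9,-19.5,0.4,0,0,0.43],[24.9,-19.5,0.4,0,0,0.43],[24.9,-19.5,0.4,0,0,0.43],[24.9,-19.5,0.4,0,0,0.43],[24.9,-19.5,0.4,0,0,0.43],[24.9,-19.5,0.4,0,0,0.43],[24.9,-19.5,0.4,0,0,0.43],[24.9,-19.5,0.4,0,0,0.43],[24.9,-19.5,0.4,0,0,0.43],[24.9,-19.5,0.4,0,0,0.43]]], "grip": 100}}

```text
clock: 2.0
eef_pos: [559.2, -27.5, 299.8]
tool_rot: [3.14, 0.001, -0.006]
force: [-0.2, -0.6, 0.1]
width: 52.0
gripper_force: 0.0
```

```bash
python3 - <<'E'
from h import *
s=ctrl.read_state();print(s['eef_pos'].round(1),s['tool_rot'].round(3),s['width'],s['qpos'].round(2),s['clock'])
snap('wrist','w1.png')
print(np.load('cam_wrist.npz')['E'].round(2))
print(np.array(ctrl.get_image('wrist')['mount']).round(3))
E
```

```text
[559.2 -27.5 299.8] [ 3.14e+00  1.00e-03 -6.00e-03] 51.97170790004781 [-0.08  0.51  0.12  1.78 -0.07  0.86 -1.5 ] 2.0
{'fx': 279.8458354862117, 'fy': 279.8458354862117, 'cx': 323.1985688050099, 'cy': 198.04758262248654}
[[-0.0000e+00  9.5000e-01  3.2000e-01  6.4263e+02]
 [-1.0000e+00 -0.0000e+00 -0.0000e+00 -2.7470e+01]
 [ 0.0000e+00 -3.2000e-01  9.5000e-01  3.7024e+02]
 [ 0.0000e+00  0.0000e+00  0.0000e+00  1.0000e+00]]
[[ 1.0000e-03  9.4700e-01  3.2200e-01  8.3343e+01]
 [ 1.0000e+00 -2.0000e-03  1.0000e-03 -4.2200e-01]
 [ 1.0000e-03  3.2200e-01 -9.4700e-01 -7.0458e+01]
 [ 0.0000e+00  0.0000e+00  0.0000e+00  1.0000e+00]]
```

View pics/w1.png

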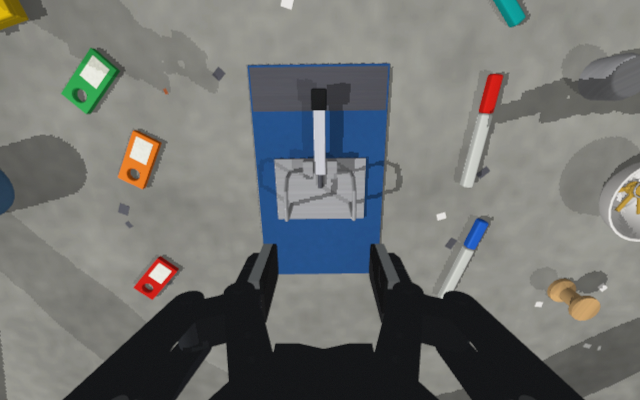

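The wrist view shows the lever tab at (319,98) and the ring tips at about (287,219) and (357,218). The tag holes are at: green (79,94), orange (134,175), red (153,291). The marker2 ends are at (494,74) and (467,186).

```bash
python3 - <<'E'
from h import *
d=np.load('cam_wrist.npz');p=d['p']
def g(n,u,v,z): print(n,w('wrist',u,v,z).round(1))
g('TL',249,65,4);g('TR',391,64,4);g('tab',319,98,32);g('tipA',287,219,60);g('tipB',357,218,60)
g('plateTL',276,158,8);g('plateTR',366,158,8);g('plateBL',277,219,8);g('plateBR',364,219,8)
for n,h,l in [('g',(79,94),(97,70)),('o',(134,175),(143,150)),('r',(153,291),(161,268))]:
    H=w('wrist',*h,7);L=w('wrist',*l,7);v=H-L;print(n,H.round(1),L.round(1),np.degrees(np.arctan2(v[1],v[0])).round(1),np.linalg.norm(v).round(1))
g('m2cap',494,74,10);g('m2end',467,186,10);g('m1cap',481,220,10)
E
```

```text
TL [685.5  60.5   4. ]
TR [ 685.8 -108.4    4. ]
tab [647.7 -22.8  32. ]
tipA [510.5  16.5  60. ]
tipB [511.5 -67.6  60. ]
plateTL [574.7  34.2   8. ]
plateTR [574.1 -83.1   8. ]
plateBL [488.4  37.9   8. ]
plateBR [487.9 -84.2   8. ]
g [653.9 269.5   7. ] [680.5 240.5   7. ] 132.5 39.3
o [552.5 225.1   7. ] [585.7 206.    7. ] 150.1 38.3
r [368.2 236.7   7. ] [409.2 216.5   7. ] 153.7 45.7
m2cap [ 673.9 -229.6   10. ]
m2end [ 536.1 -219.9   10. ]
m1cap [ 486.5 -247.5   10. ]
```

Emit:
{"fn": "send_rows", "kwargs": {"rows": [[[8.6,0,5,0,0,0],[8.6,0,10,0,0,0],[8.6,0,15,0,0,0],[8.6,0,19,0,0,0],[8.6,0,19,0,0,0],[8.6,0,19,0,0,0],[8.6,0,19,0,0,0]]]}}

```text
clock: 2.8
eef_pos: [646.0, -25.7, 110.5]
tool_rot: [3.141, -0.0, -0.003]
force: [1.0, -0.0, 0.3]
width: 51.8
gripper_force: 0.0
```

Emit:
{"fn": "send_rows", "kwargs": {"rows": [[[0,-0.15,1.5,0,0,0],[0,-0.15,2.45,0,0,0],[0,-0.15,2.45,0,0,0],[0,-0.15,2.45,0,0,0]]]}}

```text
clock: 3.2
eef_pos: [645.9, -23.0, 85.6]
tool_rot: [-3.142, -0.0, -0.001]
force: [-0.0, -0.1, -0.6]
width: 51.8
gripper_force: 0.0
```

Emit:
{"fn": "send_rows", "kwargs": {"rows": [[[0,0,0,0,0,0],[0,0,0,0,0,0],[0,0,0,0,0,0],[0,0,0,0,0,0],[0,0,0,0,0,0],[0,0,0,0,0,0]]], "grip": 255}}

```text
clock: 3.8
eef_pos: [646.2, -23.0, 86.0]
tool_rot: [-3.142, -0.001, -0.001]
force: [-1.3, 0.1, 4.9]
width: 16.7
gripper_force: 59.5
```

```bash
python3 - <<'E'
from h import *
T,s=pose();print(s['width'],s['gripper_force'],s['force'])
# rigid arc rows: rotate about hinge at world (561,-24,24), about world -y (x->z)
h=np.array([561,-24,24.])
for th,tl in zip([.12,.24,.36,.48,.6,.7,.8],[.06,.12,.18,.24,.3,.35,.4]):
    Rr=R.from_rotvec([0,-th,0]).as_matrix();Rt=R.from_rotvec([0,-tl,0]).as_matrix()
    g0=T[:3,3]+T[:3,2]*60   # gripped tab point
    g1=h+Rr@(g0-h); R1=Rt@T[:3,:3]; p1=g1-R1[:,2]*60
    print((T[:3,:3].T@(p1-T[:3,3])/10).round(2),R.from_matrix(T[:3,:3].T@R1).as_rotvec().round(3))
E
```

```text
16.687251891797523 59.48686480522156 [-1.34648155  0.07558119  4.93286816]
[-0.44  0.   -1.01] [ 0.    0.06 -0.  ]
[-1.01  0.   -1.98] [ 0.    0.12 -0.  ]
[-1.69  0.   -2.89] [ 0.    0.18 -0.  ]
[-2.48  0.   -3.74] [ 0.    0.24 -0.  ]
[-3.37  0.   -4.51] [ 0.   0.3 -0. ]
[-4.18  0.   -5.08] [ 0.    0.35 -0.  ]
[-5.06  0.01 -5.59] [ 0.   0.4 -0. ]
```

Gripped the tab. Now I lift it along the arc and release.

Emit:
{"fn": "send_rows", "kwargs": {"rows": [[[-0.2,0,-0.5,0,0.03,0],[-0.44,0,-1.0,0,0.06,0],[-0.7,0,-1.5,0,0.09,0],[-1.0,0,-2.0,0,0.12,0],[-1.7,0,-2.9,0,0.18,0],[-2.5,0,-3.75,0,0.24,0],[-3.4,0,-4.5,0,0.3,0],[-4.2,0,-5.1,0,0.35,0],[-5.05,0,-5.6,0,0.4,0],[-5.05,0,-5.6,0,0.4,0]]]}}

```text
clock: 4.8
eef_pos: [601.7, -23.6, 157.4]
tool_rot: [-3.135, -0.31, -0.0]
force: [-16.5, 3.3, -29.9]
width: 16.1
gripper_force: 59.2
```

Emit:
{"fn": "send_rows", "kwargs": {"rows": [[[0,0,0,0,0,0],[0,0,0,0,0,0],[0,0,0,0,0,0],[0,0,0,0,0,0],[0,0,-1.5,0,0,0],[0,0,-5,0,0,0],[0,0,-9,0,0,0],[0,0,-13,0,0,0],[0,0,-13,0,0,0]]], "grip": 100}}

```text
clock: 5.7
eef_pos: [575.7, -25.6, 294.9]
tool_rot: [-3.139, -0.353, -0.002]
force: [0.1, 0.3, 0.3]
width: 51.7
gripper_force: 0.0
```

```bash
python3 - <<'E'
from h import *
snap('wrist','w2.png')
go([560,215,300],yaw=0)
E
```

```text
{'fx': 279.8458354862117, 'fy': 279.8458354862117, 'cx': 323.1985688050099, 'cy': 198.04758262248654}
shift [ -1.23 -23.97  -1.14] rot [-0.003 -0.35  -0.   ]
```

View pics/w2.png

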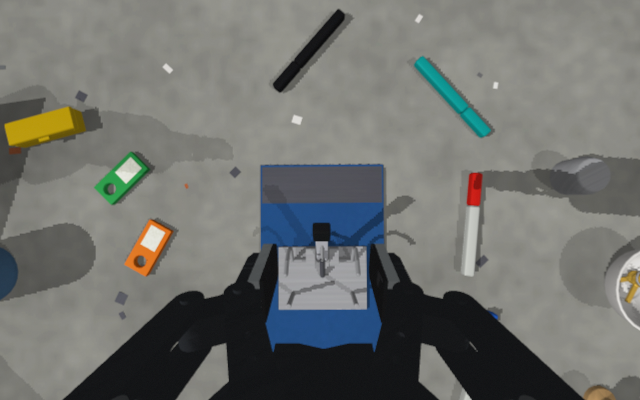

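The picture shows the lever upright, with the tab at (322,235) and the rings open. Next is a small detector for the tags.

```bash
cat >> h.py <<'E'
HUE={'red':(0,5),'orange':(6,17),'green':(50,75),'blue':(108,128)}
def det(cam,col,z=7,lim=(350,850,-300,420)):
    p=np.load('cam_'+cam+'.npz')['p'];h=cv2.cvtColor(p,cv2.COLOR_BGR2HSV);lo,hi=HUE[col]
    H=h[:,:,0]; m=(H>=lo)&(H<=hi)
    if col=='red': m|=H>=174
    m=(m&(h[:,:,1]>150)&(h[:,:,2]>60)).astype(np.uint8)
    n,l,st,ce=cv2.connectedComponentsWithStats(m)
    for i in range(1,n):
        if st[i,4]<60: continue
        c=w(cam,*ce[i],z)
        if not(lim[0]<c[0]<lim[1] and lim[2]<c[1]<lim[3]): continue
        v,u=np.nonzero(l==i); W=np.array([w(cam,a,b,z)[:2] for a,b in zip(u,v)],np.float32)
        (x,y),(a,b),an=cv2.minAreaRect(W); an=np.radians(an+(0 if a>b else 90)); d=np.array([np.cos(an),np.sin(an)])
        k=W.mean(0)-[x,y]
        if d@k<0: d=-d
        C=np.array([x,y]); print(col,'ctr',C.round(1),'size',round(a,1),round(b,1),'dir',d.round(3),'ang',np.arctan2(d[1],d[0]).round(3),'k',(d@k).round(1),'hole',(C+21*d).round(1),'grip',(C-12*d).round(1))
E
python3 - <<'E'
from h import *
for c in('green','orange','red'): det('wrist',c)
go([560,215,250],yaw=0)
E
```

```text
green ctr [667.1 252.2] size 35.4 69.5 dir [-0.714  0.7  ] ang 2.366 k 4.3 hole [652.1 266.9] grip [675.6 243.8]
orange ctr [572.2 214.4] size 36.6 71.6 dir [-0.877  0.481] ang 2.64 k 4.4 hole [553.8 224.5] grip [582.7 208.6]
red ctr [ 652.2 -230.4] size 17.9 44.3 dir [-0.996  0.09 ] ang 3.051 k 0.1 hole [ 631.3 -228.5] grip [ 664.1 -231.5]
shift [ -2.94 -23.96   3.55] rot [-0.003 -0.35  -0.   ]
```

Emit:
{"fn": "send_rows", "kwargs": {"rows": [[[-0.7,-5,3,0,-0.1,0],[-0.7,-10,3.5,0,-0.2,0],[-0.7,-15,3.5,0,-0.3,0],[-0.7,-20,3.5,0,-0.35,0],[-0.7,-23.3,3.5,0,-0.35,0],[-0.7,-23.3,3.5,0,-0.35,0]]]}}

```text
clock: 6.35
eef_pos: [578.9, 217.4, 252.2]
tool_rot: [-3.135, 0.009, 0.012]
force: [-1.3, -0.2, -0.1]
width: 51.9
gripper_force: 0.0
```

Emit:
{"fn": "send_rows", "kwargs": {"rows": [[[0,0,0,0,0,-0.15],[0,0,0,0,0,-0.3],[0,0,0,0,0,-0.45],[0,0,0,0,0,-0.6],[0,0,0,0,0,-0.75],[0,0,0,0,0,-0.9],[0,0,0,0,0,-1.05],[0,0,0,0,0,-1.2],[0,0,0,0,0,-1.32],[0,0,0,0,0,-1.32]]]}}

```text
clock: 7.35
eef_pos: [579.7, 207.9, 254.3]
tool_rot: [-3.134, -0.002, 1.319]
force: [-0.7, 0.0, 0.6]
width: 51.8
gripper_force: 0.0
```

Emit:
{"fn": "send_rows", "kwargs": {"rows": [[[0,0,0,0,0,-0.15],[0,0,0,0,0,-0.3],[0,0,0,0,0,-0.45],[0,0,0,0,0,-0.6],[0,0,0,0,0,-0.75],[0,0,0,0,0,-0.9],[0,0,0,0,0,-1.05],[0,0,0,0,0,-1.2],[0,0,0,0,0,-1.32],[0,0,0,0,0,-1.32]]]}}

```text
clock: 8.35
eef_pos: [579.6, 207.9, 254.4]
tool_rot: [-3.141, -0.008, 2.637]
force: [0.1, -0.1, -0.4]
width: 51.9
gripper_force: 0.0
```

```bash
python3 - <<'E'
from h import *
snap('wrist','w3.png'); print(pose()[1]['qpos'].round(2),pose()[1]['eef_pos'],pose()[1]['tool_rot'],pose()[1]['clock'])
for c in('green','orange','red'): det('wrist',c)
go([582.7,208.6,110],yaw=2.64)
E
```

```text
{'fx': 279.8458354862117, 'fy': 279.8458354862117, 'cx': 323.1985688050099, 'cy': 198.04758262248654}
[-0.44  0.64  0.09  1.67 -0.08  0.85  0.74] [579.56898449 207.95393584 254.48177112] [-3.14079643 -0.0073094   2.63447715] 8.4
green ctr [667.1 254.1] size 34.9 70.2 dir [-0.708  0.706] ang 2.357 k 8.0 hole [652.3 268.9] grip [675.6 245.6]
orange ctr [572.5 215.8] size 34.0 68.7 dir [-0.876  0.483] ang 2.638 k 6.3 hole [554.1 225.9] grip [583. 210.]
orange ctr [703.8 405.4] size 7.0 14.6 dir [ 0.08  -0.997] ang -1.49 k 0.1 hole [705.5 384.5] grip [702.8 417.4]
red ctr [401.1 220.9] size 35.2 43.2 dir [ 0.738 -0.675] ang -0.741 k 2.0 hole [416.6 206.7] grip [392.3 229. ]
red ctr [ 652.4 -230.8] size 29.0 47.4 dir [-0.999  0.047] ang 3.095 k 1.1 hole [ 631.5 -229.9] grip [ 664.4 -231.4]
shift [-0.35  0.22 14.45] rot [-0.001 -0.007 -0.006]
```

Emit:
{"fn": "send_rows", "kwargs": {"rows": [[[-0.2,0.34,5,0,-0.007,0],[-0.2,0.34,10,0,-0.007,0],[-0.2,0.34,14,0,-0.007,0],[-0.2,0.34,17,0,-0.007,0],[-0.2,0.34,18.2,0,-0.007,0],[-0.2,0.34,18.2,0,-0.007,0],[-0.2,0.34,18.2,0,-0.007,0]]]}}

```text
clock: 9.1
eef_pos: [582.5, 210.9, 73.5]
tool_rot: [3.142, 0.002, 2.638]
force: [0.3, -0.1, 0.3]
width: 51.8
gripper_force: 0.0
```

Emit:
{"fn": "send_rows", "kwargs": {"rows": [[[0,0,0,0,0,0],[0,0,0,0,0,0],[0,0,0,0,0,0],[0,0,0,0,0,0],[0,0,0,0,0,0]]], "grip": 255}}

```text
clock: 9.6
eef_pos: [582.7, 211.1, 74.5]
tool_rot: [3.14, 0.002, 2.639]
force: [-0.6, -0.7, 7.5]
width: 31.6
gripper_force: 59.6
```

Emit:
{"fn": "send_rows", "kwargs": {"rows": [[[0,0,-2,0,0,0],[0,0,-6,0,0,0],[0,0,-10,0,0,0.12],[0,-2,-13,0,0,0.26],[0,-6,-15,0,0,0.4],[-0.1,-10,-15,0,0,0.55],[-0.2,-14,-15,0,0,0.7],[-0.3,-18,-15,0,0,0.84],[-0.3,-22.1,-15,0,0,0.98],[-0.3,-22.1,-15,0,0,1.12]]]}}

```text
clock: 10.6
eef_pos: [475.1, 10.4, 223.9]
tool_rot: [-3.14, 0.003, 1.505]
force: [-0.3, 0.6, -0.5]
width: 31.9
gripper_force: 59.6
```

Emit:
{"fn": "send_rows", "kwargs": {"rows": [[[0,0,0,0,0,0.15],[0,0,0,0,0,0.3],[0,0,0,0,0,0.45],[0,0,0,0,0,0.6],[0,0,0,0,0,0.75],[0,0,0,0,0,0.9],[0,0,0,0,0,1.05],[0,0,0,0,0,1.2],[0,0,0,0,0,1.35],[0,0,0,0,0,1.52]]]}}

```text
clock: 11.6
eef_pos: [478.2, 16.1, 223.5]
tool_rot: [3.141, -0.001, 0.013]
force: [-0.1, -0.6, -0.5]
width: 31.3
gripper_force: 59.6
```

```bash
python3 - <<'E'
from h import *
snap('wrist','w4.png'); print(pose()[1]['qpos'].round(2),pose()[1]['eef_pos'],pose()[1]['tool_rot'],pose()[1]['width'])
det('wrist','orange',z=pose()[1]['eef_pos'][2]-67)
go([479,15.5,190],yaw=0)
E
```

```text
{'fx': 279.8458354862117, 'fy': 279.8458354862117, 'cx': 323.1985688050099, 'cy': 198.04758262248654}
[-0.63  0.66  0.83  2.08 -0.74  0.72 -0.88] [478.21921235  16.17544775 223.30858551] [ 3.14099572e+00 -7.86312084e-04  8.45986181e-03] 31.47905846691469
orange ctr [491.  17.] size 71.4 34.4 dir [1.    0.031] ang 0.031 k 7.9 hole [512.   17.7] grip [479.   16.7]
shift [0.07 0.07 3.33] rot [ 0.001 -0.001  0.008]
```

View pics/w4.png

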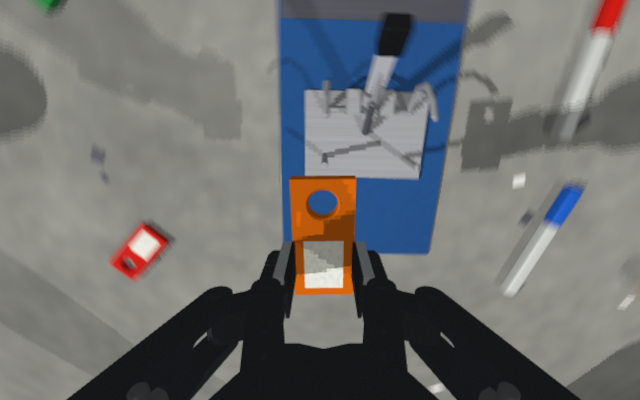

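The tag is held level, with its hole at (322,203) in the picture, or about (512,17.7) in world. The post is at about (511,16), so I correct slightly and lower.

Emit:
{"fn": "send_rows", "kwargs": {"rows": [[[-0.1,0.07,2,0,0,0.03],[-0.1,0.07,5,0,0,0.03],[-0.1,0.07,7,0,0,0.03],[-0.1,0.07,8.5,0,0,0.03],[-0.1,0.07,9.5,0,0,0.03],[-0.1,0.07,10.3,0,0,0.03],[-0.1,0.07,10.3,0,0,0.03]]]}}

```text
clock: 12.35
eef_pos: [477.0, 15.0, 119.8]
tool_rot: [3.141, 0.0, -0.01]
force: [0.4, 0.3, -0.0]
width: 31.8
gripper_force: 59.6
```

```bash
python3 - <<'E'
from h import *
snap('wrist','w5.png'); print(pose()[1]['eef_pos'],pose()[1]['tool_rot'],pose()[1]['width'],pose()[1]['force'])
det('wrist','orange',z=pose()[1]['eef_pos'][2]-67)
E
```

```text
{'fx': 279.8458354862117, 'fy': 279.8458354862117, 'cx': 323.1985688050099, 'cy': 198.04758262248654}
[477.23983913  14.88923536 120.22314445] [ 3.14086867e+00 -3.42964331e-04 -1.00384014e-02] 31.361052847802537 [-0.72599253  0.17478524 -0.70353322]
orange ctr [490.1  15.6] size 70.8 34.2 dir [1.    0.006] ang 0.006 k 8.0 hole [511.1  15.7] grip [478.1  15.5]
```

View pics/w5.png

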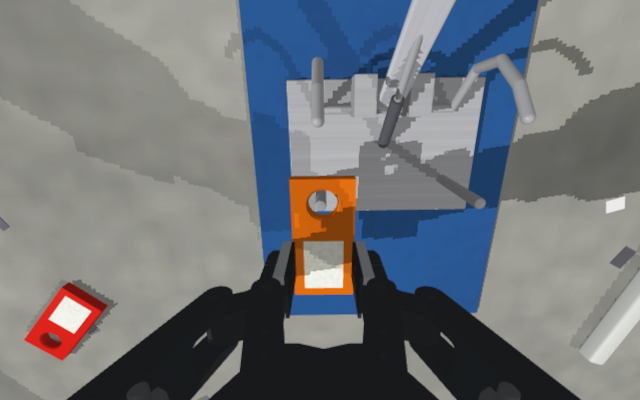

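The post shows inside the hole at (320,200), so the tag is threaded. I lower it, release and rise.

Emit:
{"fn": "send_rows", "kwargs": {"rows": [[[0,0,1,0,0,0],[0,0,2,0,0,0],[0,0,3,0,0,0],[0,0,3.2,0,0,0],[0,0,3.2,0,0,0]]]}}

```text
clock: 12.9
eef_pos: [477.4, 14.8, 88.5]
tool_rot: [3.141, -0.001, -0.01]
force: [-0.4, 0.7, -0.5]
width: 31.7
gripper_force: 59.6
```

Emit:
{"fn": "send_rows", "kwargs": {"rows": [[[0,0,0,0,0,0],[0,0,0,0,0,0],[0,0,0,0,0,0],[0,0,-2,0,0,0],[0,0,-6,0,0,0],[0,0,-10,0,0,0],[0,0,-15,0,0,0],[0,0,-18,0,0,0],[0,0,-18,0,0,0]]], "grip": 100}}

```text
clock: 13.8
eef_pos: [479.0, 14.7, 271.9]
tool_rot: [3.141, -0.008, -0.01]
force: [0.1, -0.3, 0.2]
width: 52.0
gripper_force: 0.0
```

```bash
python3 - <<'E'
from h import *
snap('wrist','w6.png'); print(pose()[1]['eef_pos'],pose()[1]['qpos'].round(2))
print(w('wrist',1,1,0),px('wrist',[511,16,58]),px('wrist',[511,-64,58]))
for c in('green','orange','red'): det('wrist',c,z=7 if c!='orange' else 15)
go([675,245,240],yaw=2.36)
go([675,245,240])
E
```

```text
{'fx': 279.8458354862117, 'fy': 279.8458354862117, 'cx': 323.1985688050099, 'cy': 198.04758262248654}
[477.94468965  15.26745823 269.94339912] [-0.68  0.59  0.9   2.04 -0.64  0.81 -0.99]
[668.60394012 351.5108023    0.        ] [322.31132667 157.65579861] [400.51884206 156.99303879]
green ctr [660.2 258.6] size 36.9 53.0 dir [-0.704  0.71 ] ang 2.352 k 7.1 hole [645.4 273.5] grip [668.6 250.1]
orange ctr [489.3  15.8] size 67.4 33.9 dir [1.    0.007] ang 0.007 k 5.8 hole [510.3  15.9] grip [477.3  15.7]
red ctr [ 645.9 -229.6] size 19.9 34.3 dir [ 0.995 -0.098] ang -0.099 k 0.9 hole [ 666.8 -231.7] grip [ 634.  -228.5]
red ctr [391.  228.3] size 34.3 73.9 dir [-0.736  0.677] ang 2.399 k 3.0 hole [375.5 242.5] grip [399.8 220.2]
shift [ 19.47 -23.16   3.08] rot [ 5.00e-03 -2.00e-03 -2.37e+00]
shift [ 19.47 -23.16   3.08] rot [ 0. -0.  0.]
```

View pics/w6.png

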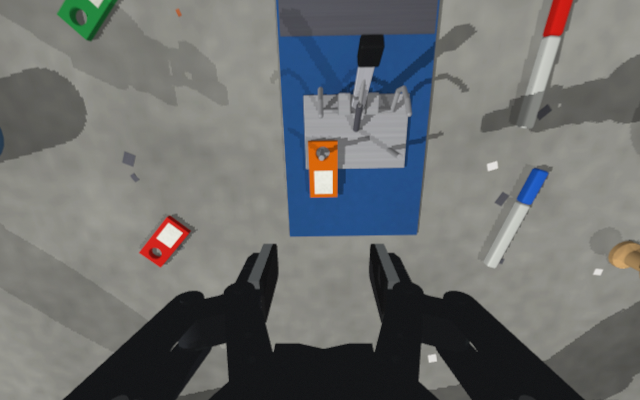

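The orange tag lies on post A at (323,155)–(323,195). Now the green tag.

Emit:
{"fn": "send_rows", "kwargs": {"rows": [[[3,-3.5,0,0,0,-0.14],[6,-7,1,0,0,-0.28],[9,-10.5,2,0,0,-0.42],[12,-14,3,0,0,-0.56],[15,-18,3,0,0,-0.7],[18,-21,3,0,0,-0.84],[19.5,-23.2,3,0,0,-0.98],[19.5,-23.2,3,0,0,-1.12],[19.5,-23.2,3,0,0,-1.26],[19.5,-23.2,3,0,0,-1.36]]]}}

```text
clock: 14.85
eef_pos: [673.7, 245.0, 235.6]
tool_rot: [-3.139, 0.002, 1.355]
force: [0.6, 0.1, 0.1]
width: 52.0
gripper_force: 0.0
```

Emit:
{"fn": "send_rows", "kwargs": {"rows": [[[0,0,0,0,0,-0.14],[0,0,0,0,0,-0.28],[0,0,0,0,0,-0.42],[0,0,0,0,0,-0.56],[0,0,0,0,0,-0.7],[0,0,0,0,0,-0.84],[0,0,0,0,0,-0.98],[0,0,0,0,0,-1.01],[0,0,0,0,0,-1.01]]]}}

```text
clock: 15.75
eef_pos: [674.0, 244.7, 236.7]
tool_rot: [-3.139, -0.001, 2.357]
force: [0.5, 0.6, -0.9]
width: 51.7
gripper_force: 0.0
```

```bash
python3 - <<'E'
from h import *
snap('wrist','w7.png'); print(pose()[1]['eef_pos'],pose()[1]['tool_rot'],pose()[1]['qpos'].round(2))
for c in('green','red'): det('wrist',c)
go([675.6,245.6,76],yaw=2.355)
E
```

```text
{'fx': 279.8458354862117, 'fy': 279.8458354862117, 'cx': 323.1985688050099, 'cy': 198.04758262248654}
[674.09394884 244.84761489 236.96179286] [-3.13980462e+00 -3.29735980e-04  2.35697153e+00] [-0.49  0.81  0.21  1.37 -0.18  0.99  0.53]
green ctr [668.1 254.3] size 32.7 68.8 dir [-0.715  0.699] ang 2.367 k 6.7 hole [653.1 269. ] grip [676.7 245.9]
red ctr [411.6 212.7] size 38.1 18.3 dir [0.706 0.708] ang 0.787 k 1.7 hole [426.4 227.6] grip [403.1 204.2]
red ctr [ 635.  -229.2] size 31.3 8.2 dir [0.009 1.   ] ang 1.562 k 0.6 hole [ 635.2 -208.2] grip [ 634.9 -241.2]
shift [-0.06  0.19 16.1 ] rot [-0.002 -0.     0.002]
```

Emit:
{"fn": "send_rows", "kwargs": {"rows": [[[-0.1,0.2,5,0,0,0],[-0.1,0.2,10,0,0,0],[-0.1,0.2,14,0,0,0],[-0.1,0.2,16,0,0,0],[-0.1,0.2,16,0,0,0],[-0.1,0.2,16,0,0,0]]]}}

```text
clock: 16.4
eef_pos: [677.7, 245.9, 79.2]
tool_rot: [3.14, 0.002, 2.359]
force: [0.1, 0.4, 0.5]
width: 51.9
gripper_force: 0.0
```

Emit:
{"fn": "send_rows", "kwargs": {"rows": [[[0,0,0,0,0,0],[0,0,0,0,0,0],[0,0,0,0,0,0],[0,0,0,0,0,0],[0,0,0,0,0,0]]], "grip": 255}}

```text
clock: 16.9
eef_pos: [677.6, 245.6, 79.8]
tool_rot: [3.14, 0.002, 2.359]
force: [-0.5, -1.2, 6.3]
width: 0.3
gripper_force: 3.6
```

```bash
python3 - <<'E'
from h import *
T,s=pose();print(s['eef_pos'],s['width'],T[:3,:3].T@(np.array([653,269,0])-s['eef_pos']))
go([480,-64,s['eef_pos'][2]+150],yaw=0)
E
```

```text
[677.55687894 245.60084023  79.79458715] 0.2927150072075823 [34.07494235 -0.82521053 79.72424005]
shift [ -7.84 -35.87 -15.04] rot [ 3.000e-03 -1.000e-03  2.359e+00]
```

The fingers closed above the tag because I was too high. I reopen and go 5 mm lower.

Emit:
{"fn": "send_rows", "kwargs": {"rows": [[[0,0,-1.5,0,0,0],[0,0,-1.5,0,0,0],[0,0,-1.5,0,0,0],[0,0,-1.5,0,0,0],[0,0,-1.5,0,0,0],[0,0,0,0,0,0],[0,0,0.5,0,0,0],[0,0,0.5,0,0,0]]], "grip": 100}}

```text
clock: 17.7
eef_pos: [675.3, 245.2, 70.6]
tool_rot: [-3.138, -0.001, 2.36]
force: [0.7, 0.5, 0.3]
width: 52.0
gripper_force: 0.0
```

Emit:
{"fn": "send_rows", "kwargs": {"rows": [[[0,0,0,0,0,0],[0,0,0,0,0,0],[0,0,0,0,0,0],[0,0,0,0,0,0],[0,0,0,0,0,0]]], "grip": 255}}

```text
clock: 18.2
eef_pos: [676.7, 245.6, 73.1]
tool_rot: [-3.141, 0.001, 2.36]
force: [1.1, 0.2, 0.3]
width: 32.0
gripper_force: 59.4
```

```bash
python3 - <<'E'
from h import *
T,s=pose();print(s['eef_pos'],s['width'],T[:3,:3].T@(np.array([653,269,0])-s['eef_pos']))
go([480,-64,s['eef_pos'][2]+150],yaw=0)
E
```

```text
[676.6834428  245.64921213  73.06884881] 31.95882523014433 [33.32571519 -0.09094241 73.0384136 ]
shift [ -7.87 -35.84 -14.98] rot [1.00e-03 1.00e-03 2.36e+00]
```

Emit:
{"fn": "send_rows", "kwargs": {"rows": [[[0,0,-3,0,0,0],[0,0,-7,0,0,0.05],[0,-1,-11,0,0,0.17],[-1,-5,-14,0,0,0.3],[-2,-9,-15,0,0,0.44],[-3,-14,-15,0,0,0.58],[-4,-18,-15,0,0,0.72],[-5,-23,-15,0,0,0.86],[-6,-27,-15,0,0,1.0],[-7,-32,-15,0,0,1.1]]]}}

```text
clock: 19.2
eef_pos: [501.0, -30.6, 223.5]
tool_rot: [3.139, 0.0, 1.256]
force: [0.1, -0.8, 0.8]
width: 31.8
gripper_force: 59.7
```

```bash
python3 - <<'E'
from h import *
go([480,-64,223],yaw=0)
E
```

```text
shift [-3.83 -0.96  0.05] rot [ 2.000e-03 -1.000e-03  1.256e+00]
```

Emit:
{"fn": "send_rows", "kwargs": {"rows": [[[-1,-0.3,0,0,0,0.14],[-2,-0.6,0,0,0,0.28],[-3,-0.9,0,0,0,0.42],[-3.8,-0.95,0,0,0,0.56],[-3.8,-0.95,0,0,0,0.7],[-3.8,-0.95,0,0,0,0.84],[-3.8,-0.95,0,0,0,0.98],[-3.8,-0.95,0,0,0,1.12],[-3.8,-0.95,0,0,0,1.26],[-3.8,-0.95,0,0,0,1.26]]]}}

```text
clock: 20.2
eef_pos: [480.7, -62.9, 223.1]
tool_rot: [3.14, -0.0, -0.0]
force: [0.1, 0.4, 0.1]
width: 32.2
gripper_force: 59.6
```

```bash
python3 - <<'E'
from h import *
snap('wrist','w8.png'); T,s=pose();print(s['eef_pos'],s['tool_rot'],s['width'],s['qpos'].round(2))
det('wrist','green',z=s['eef_pos'][2]-66)
E
```

```text
{'fx': 279.8458354862117, 'fy': 279.8458354862117, 'cx': 323.1985688050099, 'cy': 198.04758262248654}
[480.74174895 -62.91595323 223.18634436] [ 3.14022610e+00 -1.55925580e-04  2.91389811e-03] 31.515676310076074 [-0.46  0.67  0.83  2.07 -0.74  0.74 -0.72]
green ctr [494.  -62.4] size 70.8 33.7 dir [1.    0.003] ang 0.003 k 8.4 hole [515.  -62.3] grip [482.  -62.4]
```

Emit:
{"fn": "send_rows", "kwargs": {"rows": [[[-0.25,0.17,2,0,0,0],[-0.25,0.17,5,0,0,0],[-0.25,0.17,7,0,0,0],[-0.25,0.17,8.5,0,0,0],[-0.25,0.17,9.5,0,0,0],[-0.25,0.17,10.4,0,0,0],[-0.25,0.17,10.4,0,0,0]]]}}

```text
clock: 20.95
eef_pos: [478.0, -64.8, 118.6]
tool_rot: [3.141, 0.001, 0.0]
force: [0.2, 0.6, 0.1]
width: 31.7
gripper_force: 59.6
```

```bash
python3 - <<'E'
from h import *
snap('wrist','w9.png',crop=(220,120,440,320),scale=2); T,s=pose();print(s['eef_pos'],s['tool_rot'],s['width'],s['force'])
det('wrist','green',z=s['eef_pos'][2]-66)
E
```

```text
{'fx': 279.8458354862117, 'fy': 279.8458354862117, 'cx': 323.1985688050099, 'cy': 198.04758262248654}
[478.23617818 -65.00392039 119.18815685] [ 3.14082540e+00 -1.60051422e-04  1.62566510e-04] 31.856364502762137 [-0.47393399  0.213453   -0.37128007]
green ctr [491.5 -64.3] size 70.5 33.7 dir [1.    0.002] ang 0.002 k 8.2 hole [512.5 -64.3] grip [479.5 -64.3]
```

View pics/w9.png

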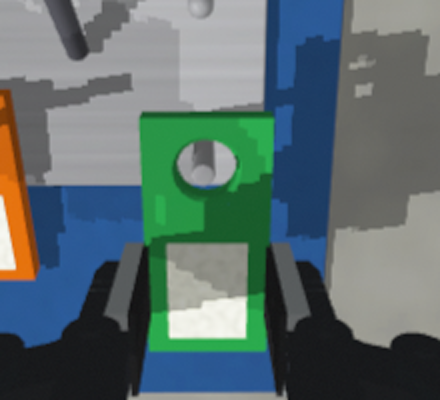

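The post shows in the green hole. I lower and release, then go to the red tag.

Emit:
{"fn": "send_rows", "kwargs": {"rows": [[[0,0,1,0,0,0],[0,0,2,0,0,0],[0,0,3,0,0,0],[0,0,3.1,0,0,0],[0,0,3.1,0,0,0]]]}}

```text
clock: 21.5
eef_pos: [478.2, -65.0, 88.2]
tool_rot: [3.141, -0.0, -0.0]
force: [0.3, -0.1, -0.4]
width: 31.7
gripper_force: 59.6
```

Emit:
{"fn": "send_rows", "kwargs": {"rows": [[[0,0,0,0,0,0],[0,0,0,0,0,0],[0,0,0,0,0,0],[0,0,-2,0,0,0],[0,0,-6,0,0,0],[0,0,-10,0,0,0],[0,0,-15,0,0,0],[0,0,-18,0,0,0],[0,0,-18,0,0,0]]], "grip": 100}}

```text
clock: 22.4
eef_pos: [480.0, -65.4, 272.0]
tool_rot: [3.14, -0.008, 0.0]
force: [0.6, -0.1, 0.1]
width: 51.9
gripper_force: 0.0
```

```bash
python3 - <<'E'
from h import *
snap('wrist','w10.png'); T,s=pose();print(s['eef_pos'],s['tool_rot'],s['qpos'].round(2))
for c in('green','orange','red'): det('wrist',c,z=15 if c!='red' else 7)
go([400,220,230],yaw=2.4)
E
```

```text
{'fx': 279.8458354862117, 'fy': 279.8458354862117, 'cx': 323.1985688050099, 'cy': 198.04758262248654}
[479.0574021  -64.69756083 270.06354181] [ 3.14085125e+00 -4.59412134e-03  5.18869146e-04] [-0.51  0.59  0.9   2.03 -0.64  0.82 -0.81]
green ctr [490.7 -63.9] size 68.0 32.9 dir [1.    0.016] ang 0.016 k 6.1 hole [511.7 -63.6] grip [478.7 -64.1]
orange ctr [489.1  15.4] size 68.3 34.8 dir [0.999 0.033] ang 0.033 k 5.4 hole [510.1  16.1] grip [477.1  15. ]
red ctr [ 648.  -229.9] size 17.1 37.2 dir [ 0.995 -0.099] ang -0.099 k 0.6 hole [ 668.9 -232. ] grip [ 636.  -228.7]
red ctr [391.  227.9] size 35.1 75.1 dir [-0.736  0.677] ang 2.398 k 2.7 hole [375.6 242.1] grip [399.9 219.7]
shift [ -7.91 -28.48   3.95] rot [ 6.000e-03 -1.000e-03 -2.399e+00]
```

Emit:
{"fn": "send_rows", "kwargs": {"rows": [[[-1,-4,0,0,0,-0.14],[-2,-8,0,0,0,-0.28],[-3,-12,1,0,0,-0.42],[-4,-16,2,0,0,-0.56],[-5,-20,3,0,0,-0.7],[-6,-24,4,0,0,-0.84],[-7.9,-28.5,4,0,0,-0.98],[-7.9,-28.5,4,0,0,-1.12],[-7.9,-28.5,4,0,0,-1.26],[-7.9,-28.5,4,0,0,-1.38]]]}}

```text
clock: 23.45
eef_pos: [398.1, 220.6, 226.8]
tool_rot: [-3.14, 0.002, 1.387]
force: [0.0, -1.0, -0.1]
width: 51.6
gripper_force: 0.0
```

Emit:
{"fn": "send_rows", "kwargs": {"rows": [[[0,0,0,0,0,-0.14],[0,0,0,0,0,-0.28],[0,0,0,0,0,-0.42],[0,0,0,0,0,-0.56],[0,0,0,0,0,-0.7],[0,0,0,0,0,-0.84],[0,0,0,0,0,-0.98],[0,0,0,0,0,-1.02],[0,0,0,0,0,-1.02]]]}}

```text
clock: 24.35
eef_pos: [398.8, 219.9, 227.3]
tool_rot: [-3.14, -0.0, 2.398]
force: [0.5, 0.4, 0.6]
width: 51.8
gripper_force: 0.0
```

```bash
python3 - <<'E'
from h import *
snap('wrist','w11.png'); T,s=pose();print(s['eef_pos'],s['tool_rot'],s['qpos'].round(2))
det('wrist','red')
go([400,220,72],yaw=2.4)
E
```

```text
{'fx': 279.8458354862117, 'fy': 279.8458354862117, 'cx': 323.1985688050099, 'cy': 198.04758262248654}
[398.9118687  219.98280519 227.39909459] [-3.13989554e+00  1.73993725e-04  2.39705196e+00] [-0.7   0.49  0.18  2.12 -0.17  0.55  0.43]
red ctr [390.5 230.6] size 33.6 70.1 dir [-0.726  0.688] ang 2.383 k 6.2 hole [375.2 245.1] grip [399.2 222.4]
shift [-0.08  0.1  15.54] rot [-0.002  0.    -0.003]
```

Emit:
{"fn": "send_rows", "kwargs": {"rows": [[[0.14,0.2,5,0,0,0.01],[0.14,0.2,10,0,0,0.01],[0.14,0.2,14,0,0,0.01],[0.14,0.2,15.5,0,0,0.01],[0.14,0.2,15.5,0,0,0.01],[0.14,0.2,15.5,0,0,0.01]]]}}

```text
clock: 25.0
eef_pos: [398.9, 222.1, 70.9]
tool_rot: [-3.138, 0.002, 2.387]
force: [-0.5, -0.5, 0.4]
width: 52.1
gripper_force: 0.0
```

Emit:
{"fn": "send_rows", "kwargs": {"rows": [[[0,0,0,0,0,0],[0,0,0,0,0,0],[0,0,0,0,0,0],[0,0,0,0,0,0],[0,0,0,0,0,0]]], "grip": 255}}

```text
clock: 25.5
eef_pos: [399.8, 222.6, 73.2]
tool_rot: [3.141, 0.001, 2.389]
force: [0.6, 0.7, -0.1]
width: 31.8
gripper_force: 59.4
```

```bash
python3 - <<'E'
from h import *
T,s=pose();print(s['eef_pos'],s['width'],s['force'],T[:3,:3].T@(np.array([375.2,245.1,0])-s['eef_pos']))
go([479,-64,s['eef_pos'][2]+150],yaw=0)
E
```

```text
[399.83866245 222.62826162  73.2094321 ] 31.762428513221813 [ 0.64823457  0.68948554 -0.07179912] [33.40404099 -0.4421361  73.18222614]
shift [-25.38 -15.52 -14.98] rot [1.000e-03 0.000e+00 2.389e+00]
```

Gripped. I carry it to post A (y=16), which is nearer, stacking it on orange.

```bash
python3 - <<'E'
from h import *
go([479,16,223],yaw=0)
E
```

```text
shift [-19.91  -9.68 -14.97] rot [1.000e-03 0.000e+00 2.389e+00]
```

Emit:
{"fn": "send_rows", "kwargs": {"rows": [[[0,0,-4,0,0,0],[0,0,-8,0,0,0.05],[-1,-0.5,-12,0,0,0.17],[-3,-1.5,-15,0,0,0.3],[-6,-3,-15,0,0,0.44],[-9,-4.5,-15,0,0,0.58],[-12,-6,-15,0,0,0.72],[-15,-7.5,-15,0,0,0.86],[-18,-9,-15,0,0,1.0],[-19.9,-9.7,-15,0,0,1.12]]]}}

```text
clock: 26.5
eef_pos: [479.1, 13.1, 223.6]
tool_rot: [3.14, 0.001, 1.261]
force: [0.8, 0.6, -0.7]
width: 31.7
gripper_force: 59.8
```

Emit:
{"fn": "send_rows", "kwargs": {"rows": [[[0,0,0,0,0,0.14],[0,0,0,0,0,0.28],[0,0,0,0,0,0.42],[0,0,0,0,0,0.56],[0,0,0,0,0,0.7],[0,0,0,0,0,0.84],[0,0,0,0,0,0.98],[0,0,0,0,0,1.12],[0,0,0,0,0,1.27],[0,0,0,0,0,1.27]]]}}

```text
clock: 27.5
eef_pos: [478.4, 15.9, 222.8]
tool_rot: [3.14, 0.001, -0.001]
force: [0.0, 0.2, -0.4]
width: 31.9
gripper_force: 59.8
```

```bash
python3 - <<'E'
from h import *
snap('wrist','w12.png'); T,s=pose();print(s['eef_pos'],s['tool_rot'],s['width'],s['qpos'].round(2))
det('wrist','red',z=s['eef_pos'][2]-66)
E
```

```text
{'fx': 279.8458354862117, 'fy': 279.8458354862117, 'cx': 323.1985688050099, 'cy': 198.04758262248654}
[478.48313694  15.92218926 222.94323109] [3.14052409e+00 3.65655357e-04 2.58379032e-03] 31.55710167602472 [-0.8   0.88  1.24  2.08 -1.04  1.01 -0.56]
red ctr [ 598.4 -100.7] size 7.6 10.8 dir [-0.  1.] ang 1.571 k 0.1 hole [598.4 -79.7] grip [ 598.4 -112.7]
red ctr [490.8  16.4] size 71.6 34.7 dir [1. 0.] ang 0.0 k 7.8 hole [511.8  16.4] grip [478.8  16.4]
```

Emit:
{"fn": "send_rows", "kwargs": {"rows": [[[0.05,0,2,0,0,0],[0.05,0,4,0,0,0],[0.05,0,5,0,0,0]]]}}

```text
clock: 27.85
eef_pos: [478.7, 16.3, 172.1]
tool_rot: [3.141, 0.001, 0.004]
force: [-0.2, 0.0, -0.0]
width: 32.1
gripper_force: 59.8
```

```bash
python3 - <<'E'
from h import *
T,s=pose();print(s['eef_pos'],s['tool_rot'],s['width'],s['qpos'].round(3))
E
```

```text
[478.6647348   16.29567496 172.06878985] [3.14133472e+00 1.06992529e-03 3.75262521e-03] 32.055622555395864 [-0.706  0.869  1.023  2.119 -1.085  0.829 -0.551]
```

Emit:
{"fn": "send_rows", "kwargs": {"rows": [[[0,0,1,0,0,0],[0,0,2.5,0,0,0],[0,0,4,0,0,0],[0,0,5.2,0,0,0],[0,0,5.2,0,0,0]]]}}

```text
clock: 28.35
eef_pos: [478.8, 16.0, 120.7]
tool_rot: [-3.141, 0.001, 0.002]
force: [0.6, 0.6, -0.3]
width: 31.8
gripper_force: 59.8
```

```bash
python3 - <<'E'
from h import *
snap('wrist','w13.png',crop=(220,120,440,320),scale=2); T,s=pose();print(s['eef_pos'],s['tool_rot'],s['width'],s['force'],s['qpos'].round(3))
det('wrist','red',z=s['eef_pos'][2]-66)
E
```

```text
{'fx': 279.8458354862117, 'fy': 279.8458354862117, 'cx': 323.1985688050099, 'cy': 198.04758262248654}
[479.09418413  15.74678277 121.22998061] [-3.14130568e+00  1.13321140e-04  1.38389405e-03] 31.997598385530686 [-0.05479935  0.76789464  0.02511455] [-0.55   0.844  0.724  2.14  -1.091  0.593 -0.578]
red ctr [491.3  16.7] size 71.4 34.6 dir [1.    0.005] ang 0.005 k 8.1 hole [512.3  16.8] grip [479.3  16.6]
```

View pics/w13.png

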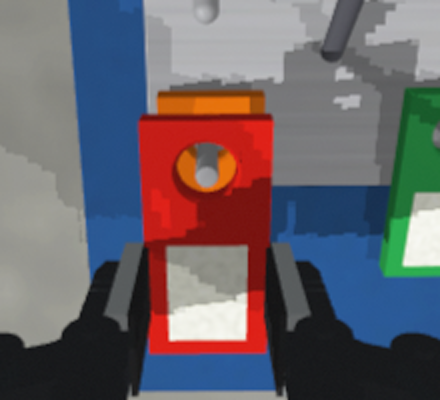

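Red is threaded, with the post at (206,172) in the crop. I release, then head for the lever.

Emit:
{"fn": "send_rows", "kwargs": {"rows": [[[0,0,1,0,0,0],[0,0,2,0,0,0],[0,0,2.5,0,0,0],[0,0,2.5,0,0,0]]]}}

```text
clock: 28.8
eef_pos: [479.2, 15.7, 96.2]
tool_rot: [3.141, -0.0, 0.0]
force: [-1.2, -0.6, -0.2]
width: 31.7
gripper_force: 59.8
```

Emit:
{"fn": "send_rows", "kwargs": {"rows": [[[0,0,0,0,0,0],[0,0,0,0,0,0],[0,0,0,0,0,0],[0,0,-2,0,0,0],[0,0,-6,0,0,0],[0,0,-10,0,0,0],[0,0,-13,0,0,0],[0,0,-15,0,0,0],[0,0,-15,0,0,0]]], "grip": 100}}

```text
clock: 29.7
eef_pos: [480.4, 15.8, 248.5]
tool_rot: [3.141, -0.005, 0.0]
force: [0.9, 0.0, -0.4]
width: 51.9
gripper_force: 0.0
```

```bash
python3 - <<'E'
from h import *
snap('wrist','w14.png'); T,s=pose();print(s['eef_pos'],s['tool_rot'],s['qpos'].round(2))
for c in('green','orange','red'): det('wrist',c,z=15 if c!='red' else 22)
go([572,-24,180],yaw=0)
E
```

```text
{'fx': 279.8458354862117, 'fy': 279.8458354862117, 'cx': 323.1985688050099, 'cy': 198.04758262248654}
[479.64296428  16.17183745 247.10387105] [ 3.14121070e+00 -2.72972542e-03  5.10404404e-04] [-0.68  0.65  0.92  2.06 -0.73  0.8  -0.89]
green ctr [490.7 -63.8] size 35.1 67.7 dir [ 1.    -0.013] ang -0.013 k 6.3 hole [511.7 -64.1] grip [478.7 -63.7]
red ctr [ 640.  -217.9] size 19.8 28.8 dir [ 0.997 -0.082] ang -0.082 k 0.8 hole [ 661.  -219.7] grip [ 628.1 -217. ]
red ctr [491.2  16.3] size 68.3 34.3 dir [1.    0.019] ang 0.019 k 6.4 hole [512.2  16.7] grip [479.2  16.1]
shift [9.22 4.02 6.74] rot [ 0.    -0.003  0.001]
```

View pics/w14.png

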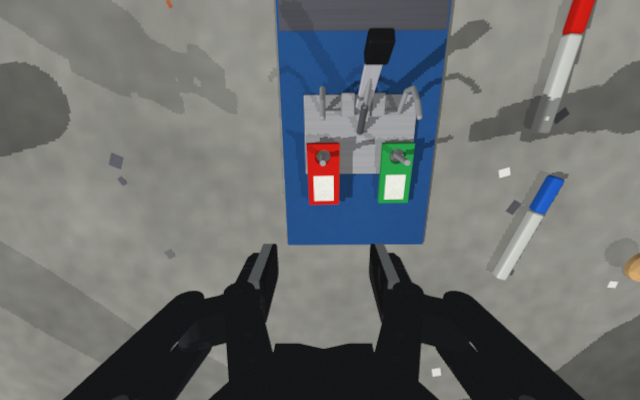

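All three tags lie on the posts, red over orange at (323,175) and green at (395,175). Next I close the lever with shut fingers.

Emit:
{"fn": "send_rows", "kwargs": {"rows": [[[3,1.5,0,0,0,0],[6,3,0,0,0,0],[9.2,4,2,0,0,0],[9.2,4,4,0,0,0],[9.2,4,5.2,0,0,0],[9.2,4,5.2,0,0,0],[9.2,4,5.2,0,0,0]]], "grip": 255}}

```text
clock: 30.45
eef_pos: [570.4, -24.1, 193.9]
tool_rot: [3.141, 0.001, -0.001]
force: [0.4, -0.9, 0.4]
width: -0.2
gripper_force: 0.0
```

```bash
python3 - <<'E'
from h import *
snap('wrist',None); T,s=pose();print(s['eef_pos'],s['tool_rot'],s['qpos'].round(2),s['width'])
for P in([602,-24,99],[611,-24,118],[553,16,78],[553,-64,78]): print(px('wrist',P))
p=np.load('cam_wrist.npz')['p'];cv2.imwrite('pics/w15.png',p)
E
```

```text
{'fx': 279.8458354862117, 'fy': 279.8458354862117, 'cx': 323.1985688050099, 'cy': 198.04758262248654}
[570.91164548 -24.08734759 194.59214598] [ 3.14067444e+00 -3.53803266e-04 -3.86623825e-04] [-0.49  0.82  0.82  1.86 -0.8   0.84 -0.83] 0.27462385020441266
[323.85085222 191.13848946]
[323.93650282 185.81067019]
[270.12738079 245.32812498]
[377.30127305 245.4024675 ]
```

View pics/w15.png

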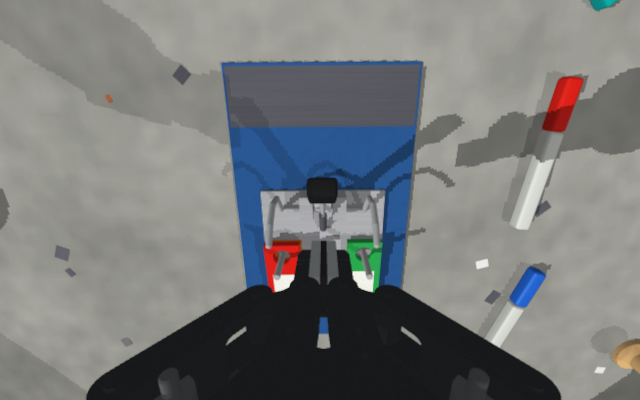

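Emit:
{"fn": "send_rows", "kwargs": {"rows": [[[0,0,2,0,0,0],[0,0,3.1,0,0,0],[1.5,0,3.1,0,0,0],[2.9,0,3.1,0,0,0],[4.4,0,3.7,0,0,0],[5.4,0,4.7,0,0,0],[6.1,0,6.0,0,0,0],[6.9,0,7.5,0,0,0],[7.5,0,8.3,0,0,0],[7.5,0,8.3,0,0,0]]]}}

```text
clock: 31.5
eef_pos: [646.4, -24.1, 109.4]
tool_rot: [3.14, 0.001, 0.0]
force: [-0.1, -0.6, 0.9]
width: -0.1
gripper_force: 0.0
```

Emit:
{"fn": "send_rows", "kwargs": {"rows": [[[0,0,0.4,0,0,0],[0,0,0.7,0,0,0],[0,0,0.9,0,0,0],[0,0,0.9,0,0,0]]]}}

```text
clock: 31.9
eef_pos: [646.2, -24.7, 104.3]
tool_rot: [3.141, -0.001, -0.001]
force: [-2.7, 0.5, 10.8]
width: 0.3
gripper_force: 5.3
```

The lever is pressed down, with 10.8 N at tab-top height. Now I go up and across to the red-capped marker.

Emit:
{"fn": "send_rows", "kwargs": {"rows": [[[0,0,-4,0,0,0],[0,0,-8,0,0,0],[-0.5,3,-12,0,0,0],[-1,8,-15,0,0,0.05],[-1.5,12,-17,0,0,0.07],[-2,16,-17,0,0,0.07],[-2,20,-17,0,0,0.07],[-2,20,-17,0,0,0.07],[-2,20,-17,0,0,0.07]]], "grip": 120}}

```text
clock: 32.8
eef_pos: [625.4, -225.5, 272.7]
tool_rot: [3.141, -0.001, -0.073]
force: [0.0, 1.1, -0.3]
width: 45.1
gripper_force: 0.0
```

```bash
cat >> h.py <<'E'
def pen(cam,z=12,lim=(350,800,-330,-160)):
    """white barrel: brightest low-sat blobs, with cap colour blobs"""
    p=np.load('cam_'+cam+'.npz')['p'];h=cv2.cvtColor(p,cv2.COLOR_BGR2HSV)
    cap={'red':((h[:,:,0]<6)|(h[:,:,0]>173)),'blue':((h[:,:,0]>108)&(h[:,:,0]<128))}
    white=(h[:,:,1]<40)&(h[:,:,2]>170)
    for c in cap:
        m=(cap[c]&(h[:,:,1]>150)&(h[:,:,2]>60)).astype(np.uint8)
        n,l,st,ce=cv2.connectedComponentsWithStats(m)
        for i in range(1,n):
            if st[i,4]<80: continue
            C=w(cam,*ce[i],z)
            if not(lim[0]<C[0]<lim[1] and lim[2]<C[1]<lim[3]): continue
            v,u=np.nonzero(l==i);W=np.array([w(cam,a,b,z)[:2] for a,b in zip(u,v)],np.float32);r=cv2.minAreaRect(W)
            print(c,'cap ctr',np.round(r[0],1),'size',np.round(r[1],1),'ang',round(r[2],1),'px',ce[i].round(0))
            n2,l2,st2,ce2=cv2.connectedComponentsWithStats(white.astype(np.uint8))
            for j in range(1,n2):
                if st2[j,4]<150: continue
                v,u=np.nonzero(l2==j);W=np.array([w(cam,a,b,z)[:2] for a,b in zip(u,v)],np.float32);q=cv2.minAreaRect(W)
                dv=np.array(r[0])-q[0]
                if np.hypot(*dv)<95: print('   barrel ctr',np.round(q[0],1),'size',np.round(q[1],1),'dir',np.arctan2(dv[1],dv[0]).round(3),'dist',np.hypot(*dv).round(1))
E
python3 - <<'E'
from h import *
snap('wrist','w16.png'); T,s=pose();print(s['eef_pos'],s['tool_rot'],s['qpos'].round(2),s['width'])
pen('wrist')
snap('top',None); pen('top')
print([ (P,px('top',P).round(0)) for P in ([646,-24,32],[596,-24,99])])
E
```

```text
{'fx': 279.8458354862117, 'fy': 279.8458354862117, 'cx': 323.1985688050099, 'cy': 198.04758262248654}
[ 626.03916178 -223.63242977  272.34744515] [-3.14119905e+00 -4.51525016e-04 -7.06550658e-02] [-0.15  0.84  0.87  1.52 -0.69  1.11 -0.77] 45.189836258261785
red cap ctr [ 652.6 -230.7] size [12.8 43.9] ang 85.7 px [326. 152.]
   barrel ctr [ 582.  -222.3] size [11.3 90.8] dir -0.117 dist 71.1
blue cap ctr [ 466.9 -244. ] size [14.6 49.1] ang 73.3 px [345. 285.]
   barrel ctr [ 397.6 -223.4] size [12.1 86.9] dir -0.29 dist 72.3
{'fx': 387.24661636793087, 'fy': 387.24661636793087, 'cx': 316.04627036459186, 'cy': 192.78198173460447}
blue cap ctr [ 463.2 -242.9] size [12.9 40.3] ang 71.2 px [416. 246.]
   barrel ctr [ 395.1 -222. ] size [14.  93.9] dir -0.298 dist 71.2
[([646, -24, 32], array([330., 176.])), ([596, -24, 99], array([331., 190.]))]
```

Emit:
{"fn": "send_rows", "kwargs": {"rows": [[[1.1,0.45,5,0,0,0.03],[1.1,0.45,10,0,0,0.03],[1.1,0.45,15,0,0,0.03],[1.1,0.45,18,0,0,0.03],[1.1,0.45,19.6,0,0,0.03],[1.1,0.45,19.6,0,0,0.03],[1.1,0.45,19.6,0,0,0.03]]]}}

```text
clock: 33.6
eef_pos: [637.8, -229.6, 77.9]
tool_rot: [3.14, -0.002, -0.099]
force: [-0.2, 0.3, 0.8]
width: 45.0
gripper_force: 0.0
```

Emit:
{"fn": "send_rows", "kwargs": {"rows": [[[0,0,0,0,0,0],[0,0,0,0,0,0],[0,0,0,0,0,0],[0,0,0,0,0,0],[0,0,0,0,0,0],[0,0,0,0,0,0]]], "grip": 255}}

```text
clock: 34.2
eef_pos: [637.8, -230.0, 78.6]
tool_rot: [3.14, -0.003, -0.1]
force: [-1.9, 0.7, 6.6]
width: 11.9
gripper_force: 61.3
```

```bash
python3 - <<'E'
from h import *
go([500,350,260],yaw=0.69)
T,s=pose();print(s['width'],s['eef_pos'],s['force'],s['qpos'].round(2))
E
```

```text
shift [-19.45 -56.31 -18.28] rot [ 0.003 -0.003 -0.79 ]
11.93608578885003 [ 637.82702902 -229.98529311   78.57865972] [-1.91571536  0.72588857  6.64295558] [-0.07  1.07  0.71  1.58 -0.89  0.83 -0.66]
```

Emit:
{"fn": "send_rows", "kwargs": {"rows": [[[0,0,-4,0,0,0],[0,0,-9,0,0,0],[-1,-3,-14,0,0,-0.05],[-3,-7,-18,0,0,-0.15],[-5,-12,-18.3,0,0,-0.25],[-6,-16,-18.3,0,0,-0.35],[-8,-21,-18.3,0,0,-0.45],[-9,-25,-18.3,0,0,-0.55],[-11,-30,-18.3,0,0,-0.65],[-12,-34,-18.3,0,0,-0.75]]]}}

```text
clock: 35.2
eef_pos: [550.3, 122.6, 259.9]
tool_rot: [3.141, -0.001, 0.653]
force: [1.1, 0.1, -0.6]
width: 12.1
gripper_force: 60.5
```

```bash
python3 - <<'E'
from h import *
go([480,335,265],yaw=0.69)
print(pose()[1]['width'])
E
```

```text
shift [  7.32 -21.15  -0.52] rot [ 0.001 -0.001 -0.037]
12.129128387396698
```

Emit:
{"fn": "send_rows", "kwargs": {"rows": [[[1.5,-4,0,0,0,0],[3,-9,0,0,0,0],[5,-14,0,0,0,-0.04],[7,-19,-0.5,0,0,-0.04],[7.3,-21.2,-0.5,0,0,-0.04],[7.3,-21.2,-0.5,0,0,-0.04],[7.3,-21.2,-0.5,0,0,-0.04]]]}}

```text
clock: 35.9
eef_pos: [480.9, 334.4, 264.2]
tool_rot: [3.14, -0.0, 0.692]
force: [-0.4, -0.6, -0.7]
width: 12.2
gripper_force: 60.5
```

```bash
python3 - <<'E'
from h import *
snap('wrist','w17.png'); T,s=pose();print(s['eef_pos'],s['tool_rot'],s['qpos'].round(2),s['width'])
for cam in('wrist','top'):
    if cam=='top': snap('top',None)
    p=np.load('cam_%s.npz'%cam)['p'];h=cv2.cvtColor(p,cv2.COLOR_BGR2HSV)
    m=((h[:,:,0]>95)&(h[:,:,0]<128)&(h[:,:,1]>90)).astype(np.uint8)
    n,l,st,ce=cv2.connectedComponentsWithStats(m)
    for i in range(1,n):
        if st[i,4]>300: print(cam,st[i],ce[i].round(0),w(cam,*ce[i],95).round(0))
E
```

```text
{'fx': 279.8458354862117, 'fy': 279.8458354862117, 'cx': 323.1985688050099, 'cy': 198.04758262248654}
[481.58329754 333.02620106 264.32044882] [ 3.13980621e+00 -5.43860058e-05  6.88991334e-01] [-1.12  0.7   0.78  1.76 -0.6   0.93 -0.97] 11.987948440319583
wrist [ 216    9  106  116 9747] [269.  66.] [539. 438.  95.]
wrist [ 451  188  189  177 5716] [539. 272.] [560. 121.  95.]
wrist [ 582  272   53   50 1256] [606. 295.] [587.  46.  95.]
{'fx': 387.24661636793087, 'fy': 387.24661636793087, 'cx': 316.04627036459186, 'cy': 192.78198173460447}
top [ 298  178   66   96 3704] [330. 231.] [497. -21.  95.]
top [132 200  34  16 322] [149. 207.] [558. 422.  95.]
```

View pics/w17.png

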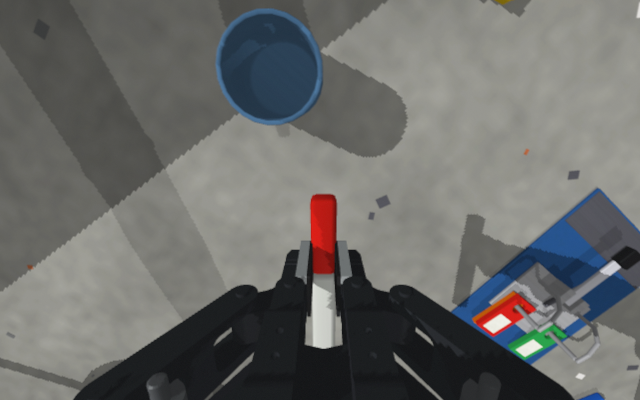

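```bash
python3 - <<'E'
from h import *
from scipy.optimize import least_squares
a=np.linspace(0,6.283,73)
def bb(c,z=95):
    P=np.array([px('wrist',[c[0]+42*np.cos(t),c[1]+42*np.sin(t),z]) for t in a]);return np.r_[P.min(0),P.max(0)]
r=least_squares(lambda c:bb(c)-[216,9,322,125],[539,438]);print(r.x,r.fun)
c=r.x; az=np.arctan2(c[1],c[0]);print(az,np.hypot(*c))
T,s=pose()
for al in(.9,1.0,1.1):
  yaw=az; Rd=R.from_euler('xyz',[np.pi,0,yaw]).as_matrix()@R.from_rotvec([0,al,0]).as_matrix()
  rh=np.array([np.cos(az),np.sin(az),0])
  low=np.array([c[0],c[1],0])-rh*20+[0,0,130]
  grip=low+102*Rd[:,0]; tcp=grip-71*Rd[:,2]
  print(al,tcp.round(0),Rd[:,2].round(2)); go(tcp,Rt=Rd)
E
```

```text
[536.72370525 435.61091539] [-0.77770696 -0.66538124  0.78139333  0.95037837]
0.6817808887653236 691.2519116681771
0.9 [527. 428. 254.] [ 0.61  0.49 -0.62]
shift [ 9.56 -4.51  1.02] rot [-0.001  0.9    0.006]
1.0 [518. 420. 254.] [ 0.65  0.53 -0.54]
shift [ 8.32 -4.52  1.01] rot [-0.001  1.     0.006]
1.1 [508. 412. 253.] [ 0.69  0.56 -0.45]
shift [ 7.08 -4.53  1.12] rot [-0.002  1.1    0.006]
```

Emit:
{"fn": "send_rows", "kwargs": {"rows": [[[0,0,-1,0,0.14,0],[1,-0.5,-1,0,0.28,0],[2,-1,-1,0,0.42,0],[4,-2,-1,0,0.56,0],[6,-3,-1,0,0.7,0],[8.3,-3.5,0,0,0.84,0],[8.3,-3.5,0,0,0.98,0],[8.3,-3.5,0,0,1.0,0],[8.3,-3.5,0,0,1.0,0],[8.3,-3.5,0,0,1.0,0]]]}}

```text
clock: 37.0
eef_pos: [580.5, 452.5, 394.3]
tool_rot: [-3.136, -0.761, 0.69]
force: [0.0, 0.4, -1.2]
width: 11.7
gripper_force: 60.8
```

```bash
cat >> h.py <<'E'
def where(c,L=102,g=71):
    T,s=pose(); az=np.arctan2(c[1],c[0]); rh=np.array([np.cos(az),np.sin(az)]); th=np.array([-rh[1],rh[0]])
    G=T[:3,3]+g*T[:3,2]; lo=G-L*T[:3,0]; t=(95-lo[2])/T[2,0]; rim=lo+t*T[:3,0]
    f=lambda P:(np.r_[(P[:2]-c)@rh,(P[:2]-c)@th,P[2]]).round(1)
    print('tcp',s['eef_pos'].round(1),'width',s['width'],'F',s['force'].round(1),'q',s['qpos'].round(2)); print('zdir',T[:3,2].round(2),'rel cup r,t,z: grip',f(G),'low',f(lo),'at z95',f(rim),'tcp',f(T[:3,3]))
    print('down 10mm in tool cm',(T[:3,:3].T@[0,0,-1]).round(3),'radial',(T[:3,:3].T@np.r_[rh,0]).round(3),'tang',(T[:3,:3].T@np.r_[th,0]).round(3))
E
python3 - <<'E'
from h import *
where(np.array([536.7,435.6]))
E
```

```text
tcp [580.5 452.5 394.3] width 11.693889134105476 F [ 0.   0.4 -1.2] q [-0.99  0.49  0.43  1.8  -1.1   0.23 -0.56]
zdir [ 0.53  0.44 -0.72] rel cup r,t,z: grip [ 93.6 -13.7 342.9] low [ 19.8 -14.3 272.6] at z95 [-166.6  -15.8   95. ] tcp [ 44.6 -14.5 394.3]
down 10mm in tool cm [-0.69   0.004  0.724] radial [0.724 0.012 0.69 ] tang [ 0.006 -1.     0.012]
```

The outward tilt runs into wrist joint limits at 0.76 rad. Tilting sideways, towards tangential left, suits the wrist ranges, so I first return to pointing down with yaw at about 2.25.

```bash
python3 - <<'E'
from h import *
go([560,360,320],yaw=0.69)
go([560,360,320],yaw=1.45)
E
```

```text
shift [-10.53   5.83   0.2 ] rot [-0.006 -0.761  0.002]
shift [-10.53   5.83   0.2 ] rot [ 0.284 -0.726 -0.72 ]
```

Emit:
{"fn": "send_rows", "kwargs": {"rows": [[[-2,1,0,0,-0.12,0],[-4,2,0,0,-0.25,0],[-6,3,0,0,-0.38,0],[-8,4.5,0.2,0,-0.5,0],[-10,5.8,0.2,0,-0.63,0],[-10.5,5.8,0.2,0,-0.76,0],[-10.5,5.8,0.2,0,-0.76,0],[-10.5,5.8,0.2,0,-0.76,0]]]}}

```text
clock: 37.8
eef_pos: [559.7, 361.8, 319.0]
tool_rot: [-3.137, -0.003, 0.696]
force: [-0.8, 0.2, -0.6]
width: 11.8
gripper_force: 60.8
```

```bash
python3 - <<'E'
from h import *
go([575,385,300],yaw=2.25)
where(np.array([536.7,435.6]))
E
```

```text
shift [ 2.66 -0.8   1.91] rot [-1.000e-03 -5.000e-03 -1.554e+00]
tcp [559.7 361.8 319. ] width 11.832307964446859 F [-0.8  0.2 -0.6] q [-1.04  0.77  0.83  1.46 -0.6   1.17 -1.  ]
zdir [-0.  0. -1.] rel cup r,t,z: grip [-28.5 -71.5 248. ] low [-130.5  -73.   247.7] at z95 [-56757.5   -896.3     95. ] tcp [-28.7 -71.8 319. ]
down 10mm in tool cm [-0.003  0.004  1.   ] radial [1.    0.015 0.003] tang [ 0.015 -1.     0.004]
```

Emit:
{"fn": "send_rows", "kwargs": {"rows": [[[0.5,0,0.5,0,0,-0.14],[1,-0.3,1,0,0,-0.28],[2,-0.6,1.9,0,0,-0.42],[2.7,-0.8,1.9,0,0,-0.56],[2.7,-0.8,1.9,0,0,-0.7],[2.7,-0.8,1.9,0,0,-0.84],[2.7,-0.8,1.9,0,0,-0.98],[2.7,-0.8,1.9,0,0,-1.12],[2.7,-0.8,1.9,0,0,-1.26],[2.7,-0.8,1.9,0,0,-1.4]]]}}

```text
clock: 38.8
eef_pos: [574.3, 385.1, 301.4]
tool_rot: [3.139, -0.006, 2.102]
force: [0.3, -1.1, -0.6]
width: 11.7
gripper_force: 60.8
```

```bash
python3 - <<'E'
from h import *
c=np.array([536.7,435.6]);T,s=pose();print(s['eef_pos'],s['tool_rot'],s['qpos'].round(2))
yaw=2.25
for al in(.6,1.0,1.1):
  Rd=R.from_euler('xyz',[np.pi,0,yaw]).as_matrix()@R.from_rotvec([0,al,0]).as_matrix()
  th=np.array([np.cos(yaw),np.sin(yaw),0]); rh=np.array([th[1],-th[0],0])
  low=np.r_[c,0]-th*20+rh*10+[0,0,130]
  tcp=low+102*Rd[:,0]-71*Rd[:,2]
  print(al,tcp.round(0)); go(tcp,Rt=Rd)
E
```

```text
[574.27858955 385.12547287 301.35889609] [ 3.13894341 -0.00568696  2.10210642] [-0.86  0.73  0.44  1.4  -0.33  1.08  0.17]
0.6 [529. 461. 246.]
shift [ 8.75 -0.06  5.57] rot [ 0.047  0.593 -0.142]
1.0 [560. 423. 254.]
shift [3.94 0.66 4.74] rot [ 0.077  0.993 -0.134]
1.1 [568. 413. 253.]
shift [2.71 0.84 4.84] rot [ 0.084  1.092 -0.131]
```

Emit:
{"fn": "send_rows", "kwargs": {"rows": [[[0,0,0,0.01,0.14,-0.03],[0.5,0.1,0,0.02,0.28,-0.06],[1,0.2,1,0.03,0.42,-0.09],[1.5,0.4,2,0.04,0.56,-0.11],[2,0.6,3,0.05,0.7,-0.13],[2.7,0.85,3,0.06,0.84,-0.13],[2.7,0.85,3,0.08,0.98,-0.13],[2.7,0.85,3,0.08,1.09,-0.13],[2.7,0.85,3,0.08,1.09,-0.13],[2.7,0.85,3,0.08,1.09,-0.13]]]}}

```text
clock: 39.8
eef_pos: [568.5, 412.7, 270.4]
tool_rot: [-3.14, -1.093, 2.238]
force: [0.4, 1.0, 0.1]
width: 12.1
gripper_force: 60.8
```

```bash
python3 - <<'E'
from h import *
where(np.array([536.7,435.6]));T,s=pose();print(s['tool_rot'],T.round(2))
E
```

```text
tcp [568.5 412.7 270.4] width 12.105674258308932 F [0.4 1.  0.1] q [-0.29  0.98 -0.1   1.3  -0.94  1.45  0.74]
zdir [-0.55  0.7  -0.46] rel cup r,t,z: grip [ 11.1  25.2 237.8] low [ 10.4 -21.7 147.2] at z95 [ 10.  -48.7  95. ] tcp [ 10.3 -37.9 270.4]
down 10mm in tool cm [-0.888  0.001  0.46 ] radial [0.007 1.    0.011] tang [ 0.46  -0.013  0.888]
[-3.13971657 -1.09327933  2.23806677] [[-2.8000e-01  7.8000e-01 -5.5000e-01  5.6855e+02]
 [ 3.6000e-01  6.2000e-01  7.0000e-01  4.1266e+02]
 [ 8.9000e-01 -0.0000e+00 -4.6000e-01  2.7043e+02]
 [ 0.0000e+00  0.0000e+00  0.0000e+00  1.0000e+00]]
```

Emit:
{"fn": "send_rows", "kwargs": {"rows": [[[-1.8,0,0.92,0,0,0],[-3.6,0,1.85,0,0,0],[-5.3,0,2.75,0,0,0],[-7.1,0,3.7,0,0,0],[-8.9,0,4.6,0,0,0],[-10.2,0,5.3,0,0,0],[-10.2,0,5.3,0,0,0],[-10.2,0,5.3,0,0,0]]]}}

```text
clock: 40.6
eef_pos: [568.2, 413.1, 154.9]
tool_rot: [-3.137, -1.097, 2.237]
force: [-0.8, 0.5, -0.7]
width: 11.9
gripper_force: 60.8
```

```bash
python3 - <<'E'
from h import *
where(np.array([536.7,435.6]));T,s=pose();print(s['tool_rot'])
E
```

```text
tcp [568.2 413.1 154.9] width 11.873678630380741 F [-0.8  0.5 -0.7] q [-0.28  1.13 -0.1   1.3  -0.94  1.36  0.86]
zdir [-0.55  0.7  -0.46] rel cup r,t,z: grip [ 10.9  25.9 122.5] low [ 10.2 -20.6  31.7] at z95 [10.7 11.8 95. ] tcp [ 10.2 -37.3 154.9]
down 10mm in tool cm [-0.89   0.002  0.456] radial [0.007 1.    0.01 ] tang [ 0.456 -0.012  0.89 ]
[-3.13749691 -1.09733275  2.23720324]
```

Emit:
{"fn": "send_rows", "kwargs": {"rows": [[[0,0,0,0,0,0],[0,0,0,0,0,0],[0,0,0,0,0,0],[0,0,0,0,0,0],[0,0,-1,0,0,0],[0,0,-3,0,0,0],[0,0,-6,0,0,0],[0,0,-10,0,0,0],[0,0,-14,0,0,0],[0,0,-14,0,0,0]]], "grip": 120}}

```text
clock: 41.6
eef_pos: [650.8, 309.2, 221.2]
tool_rot: [3.136, -1.089, 2.238]
force: [1.2, -1.1, 0.4]
width: 45.1
gripper_force: 0.0
```

```bash
python3 - <<'E'
from h import *
T,s=pose();print(s['eef_pos'],s['force'],s['qpos'].round(2))
go([560,330,320],yaw=0.0)
snap('top',None)
pen('top');pen('top',z=100,lim=(400,700,330,550))
snap('wrist',None); pen('wrist',z=100,lim=(400,700,330,550))
E
```

```text
[650.79148427 309.18851719 221.15316292] [ 1.17584375 -1.10017801  0.39406746] [-0.15  1.12 -0.05  1.09 -0.87  1.6   0.76]
shift [12.12 -5.85  1.81] rot [-1.19  -0.584  1.969]
{'fx': 387.24661636793087, 'fy': 387.24661636793087, 'cx': 316.04627036459186, 'cy': 192.78198173460447}
blue cap ctr [ 495.8 -259.5] size [13.  40.8] ang 73.0 px [421. 233.]
   barrel ctr [ 427.4 -238.8] size [14.1 94.3] dir -0.294 dist 71.5
red cap ctr [520.9 480.3] size [14.3 42.5] ang 15.1 px [123. 222.]
{'fx': 279.8458354862117, 'fy': 279.8458354862117, 'cx': 323.1985688050099, 'cy': 198.04758262248654}
red cap ctr [511.3 483.7] size [15.2 67.7] ang 38.8 px [321. 183.]
```

The red-capped marker stands leaning in the cup. The blue-capped one has been knocked to about (481,-255), so I level the tool and go there.

```bash
python3 - <<'E'
from h import *
go([600,250,310],yaw=2.24)
E
```

```text
shift [ 7.07 -7.62 -6.02] rot [ 0.    -1.095 -0.002]
```

Emit:
{"fn": "send_rows", "kwargs": {"rows": [[[1,-0.5,-2,0,-0.1,0],[2,-1,-4,0,-0.24,0],[3,-2,-6,0,-0.38,0],[4,-3,-6,0,-0.52,0],[5,-5,-6,0,-0.66,0],[6,-6.5,-6,0,-0.8,0],[7,-7.6,-6,0,-0.94,0],[7.1,-7.6,-6,0,-1.08,0],[7.1,-7.6,-6,0,-1.09,0],[7.1,-7.6,-6,0,-1.09,0]]]}}

```text
clock: 42.7
eef_pos: [597.5, 254.0, 309.1]
tool_rot: [-3.138, -0.009, 2.245]
force: [0.6, -0.1, -1.0]
width: 45.0
gripper_force: 0.0
```

Emit:
{"fn": "send_rows", "kwargs": {"rows": [[[-1,-2,0,0,0,0.13],[-3,-4,0,0,0,0.26],[-5,-7,0,0,0,0.39],[-7,-9.5,0,0,0,0.52],[-9,-12,0,0,0,0.65],[-11,-14,0,0,0,0.78],[-13,-17,0,0,0,0.91],[-15,-19,0,0,0,1.04],[-17,-21.5,0,0,0,1.17],[-19,-24,0,0,0,1.3]]]}}

```text
clock: 43.7
eef_pos: [528.6, -49.0, 308.1]
tool_rot: [-3.133, -0.0, 0.932]
force: [1.2, 0.4, 0.7]
width: 45.3
gripper_force: 0.0
```

```bash
python3 - <<'E'
from h import *
go([481,-255,250],yaw=-0.29); print(pose()[1]['qpos'].round(2),pose()[1]['eef_pos'])
E
```

```text
shift [-19.38   8.5    5.74] rot [-0.008  0.005  1.222]
[-0.46  0.56  0.77  1.85 -0.48  0.93 -0.1 ] [528.62865887 -49.03452511 308.13773261]
```

Emit:
{"fn": "send_rows", "kwargs": {"rows": [[[-3,1.5,1,0,0,0.14],[-7,3,2,0,0,0.28],[-11,5,3,0,0,0.42],[-15,7,4,0,0,0.56],[-19.4,8.5,5.7,0,0,0.7],[-19.4,8.5,5.7,0,0,0.84],[-19.4,8.5,5.7,0,0,0.98],[-19.4,8.5,5.7,0,0,1.12],[-19.4,8.5,5.7,0,0,1.22],[-19.4,8.5,5.7,0,0,1.22]]]}}

```text
clock: 44.7
eef_pos: [482.4, -254.3, 250.2]
tool_rot: [-3.139, 0.008, -0.282]
force: [-0.0, 0.4, 0.5]
width: 45.6
gripper_force: 0.0
```

```bash
python3 - <<'E'
from h import *
snap('wrist',None);T,s=pose();print(s['eef_pos'],s['tool_rot'],s['qpos'].round(2))
pen('wrist')
E
```

```text
{'fx': 279.8458354862117, 'fy': 279.8458354862117, 'cx': 323.1985688050099, 'cy': 198.04758262248654}
[ 482.50589123 -254.10074827  250.3763598 ] [-3.13894414  0.00771634 -0.27950708] [-0.16  0.77  1.    1.88 -0.79  0.97 -0.63]
blue cap ctr [ 497.5 -262.2] size [12.3 44.3] ang 73.8 px [327. 164.]
   barrel ctr [ 428.6 -240.2] size [11.4 90.7] dir -0.309 dist 72.2
```

Emit:
{"fn": "send_rows", "kwargs": {"rows": [[[0.1,0.33,5,0,0,0.02],[0.1,0.33,10,0,0,0.02],[0.1,0.33,14,0,0,0.02],[0.1,0.33,16.5,0,0,0.02],[0.1,0.33,17.5,0,0,0.02],[0.1,0.33,17.5,0,0,0.02],[0.1,0.33,17.5,0,0,0.02]]]}}

```text
clock: 45.45
eef_pos: [482.2, -256.3, 76.5]
tool_rot: [-3.139, 0.006, -0.299]
force: [0.4, 0.1, 0.7]
width: 45.0
gripper_force: 0.0
```

Emit:
{"fn": "send_rows", "kwargs": {"rows": [[[0,0,0,0,0,0],[0,0,0,0,0,0],[0,0,0,0,0,0],[0,0,0,0,0,0],[0,0,0,0,0,0],[0,0,0,0,0,0]]], "grip": 255}}

```text
clock: 46.05
eef_pos: [482.8, -255.8, 77.3]
tool_rot: [-3.14, 0.005, -0.299]
force: [-1.2, 0.3, 6.0]
width: 12.3
gripper_force: 60.4
```

Emit:
{"fn": "send_rows", "kwargs": {"rows": [[[0,0,-4,0,0,0],[0,0,-9,0,0,0],[0,0,-14,0,0,-0.1],[0,-2,-19,0,0,-0.24],[1,-6,-23,0,0,-0.38],[2,-10,-23,0,0,-0.52],[2,-14,-23,0,0,-0.66],[2,-19,-23,0,0,-0.8],[2,-23,-23,0,0,-0.94],[2,-27,-23,0,0,-1.08]]]}}

```text
clock: 47.05
eef_pos: [582.2, -1.9, 307.1]
tool_rot: [-3.135, 0.0, 0.788]
force: [0.5, -1.3, 0.2]
width: 11.9
gripper_force: 59.6
```

```bash
python3 - <<'E'
from h import *
go([574.3,380,301],yaw=2.1); print(pose()[1]['qpos'].round(2),pose()[1]['width'])
E
```

```text
shift [ 26.51 -27.49   0.78] rot [-0.006 -0.004 -1.312]
[-0.49  0.63  0.75  1.72 -0.5   1.   -0.35] 11.927094353440419
```

Emit:
{"fn": "send_rows", "kwargs": {"rows": [[[3,-3.3,0,0,0,-0.13],[6,-6.6,0,0,0,-0.26],[9,-10,0,0,0,-0.4],[12,-13.5,0,0,0,-0.53],[15,-17,0,0,0,-0.66],[18,-20.5,0.5,0,0,-0.8],[21,-24,0.7,0,0,-0.93],[24.7,-28,0.8,0,0,-1.06],[24.7,-28,0.8,0,0,-1.2],[24.7,-28,0.8,0,0,-1.31]]]}}

```text
clock: 48.05
eef_pos: [558.9, 371.8, 299.8]
tool_rot: [-3.139, -0.007, 2.101]
force: [-0.1, -0.9, -0.2]
width: 11.9
gripper_force: 59.6
```

```bash
python3 - <<'E'
from h import *
c=np.array([536.7,435.6]);T,s=pose();print(s['eef_pos'],s['tool_rot'],s['qpos'].round(2),s['width'])
yaw=2.25;al=1.1
Rd=R.from_euler('xyz',[np.pi,0,yaw]).as_matrix()@R.from_rotvec([0,al,0]).as_matrix()
th=np.array([np.cos(yaw),np.sin(yaw),0]); rh=np.array([th[1],-th[0],0])
tcp=np.r_[c,0]-th*20-rh*13+[0,0,150]+102*Rd[:,0]-71*Rd[:,2]
go(tcp,Rt=Rd)
snap('wrist',None); pen('wrist',z=100,lim=(400,700,330,550))
p=np.load('cam_wrist.npz')['p'];cv2.imwrite('pics/w20.png',p)
E
```

```text
[558.87123143 371.78906534 299.78534592] [-3.1385766  -0.00705317  2.10140691] [-0.84  0.69  0.38  1.46 -0.29  1.05  0.14] 11.893162242090071
shift [2.75 0.59 2.69] rot [ 0.079  1.091 -0.135]
{'fx': 279.8458354862117, 'fy': 279.8458354862117, 'cx': 323.1985688050099, 'cy': 198.04758262248654}
red cap ctr [519.9 472.6] size [15.  35.6] ang 32.3 px [343.  76.]
blue cap ctr [582.4 330.7] size [26.9 93.4] ang 31.2 px [323. 231.]
   barrel ctr [614.2 261.8] size [13.2 56.7] dir 2.004 dist 75.8
```

Emit:
{"fn": "send_rows", "kwargs": {"rows": [[[0,0,0,0.01,0.14,-0.03],[0.5,0.1,0,0.02,0.28,-0.06],[1,0.2,1,0.03,0.42,-0.09],[1.5,0.4,2,0.04,0.56,-0.11],[2,0.6,2.7,0.05,0.7,-0.13],[2.7,0.6,2.7,0.06,0.84,-0.13],[2.7,0.6,2.7,0.08,0.98,-0.13],[2.7,0.6,2.7,0.08,1.09,-0.13],[2.7,0.6,2.7,0.08,1.09,-0.13],[2.7,0.6,2.7,0.08,1.09,-0.13]]]}}

```text
clock: 49.1
eef_pos: [552.3, 394.5, 273.0]
tool_rot: [-3.132, -1.096, 2.226]
force: [-0.2, -0.4, 0.1]
width: 11.9
gripper_force: 59.7
```

```bash
python3 - <<'E'
from h import *
where(np.array([536.7,435.6]))
E
```

```text
tcp [552.3 394.5 273. ] width 11.912199819242375 F [-0.2 -0.4  0.1] q [-0.24  0.95 -0.15  1.37 -0.91  1.41  0.75]
zdir [-0.55  0.7  -0.46] rel cup r,t,z: grip [-12.8  21.4 240.5] low [-14.  -25.2 149.8] at z95 [-14.7 -53.3  95. ] tcp [-13.7 -41.7 273. ]
down 10mm in tool cm [-0.889  0.004  0.457] radial [0.012 1.    0.014] tang [ 0.457 -0.018  0.889]
```

Emit:
{"fn": "send_rows", "kwargs": {"rows": [[[0.3,0.2,0.6,0,0,0],[-1.5,0.2,1.5,0,0,0],[-3.3,0.2,2.5,0,0,0],[-5,0.2,3.4,0,0,0],[-6.7,0.2,4.3,0,0,0],[-8.4,0.2,5.1,0,0,0],[-9.9,0.2,5.9,0,0,0],[-9.9,0.2,5.9,0,0,0],[-9.9,0.2,5.9,0,0,0]]]}}

```text
clock: 50.0
eef_pos: [548.8, 402.0, 158.3]
tool_rot: [-3.135, -1.099, 2.23]
force: [0.0, 0.5, 0.6]
width: 11.6
gripper_force: 59.7
```

```bash
python3 - <<'E'
from h import *
where(np.array([536.7,435.6]))
E
```

```text
tcp [548.8 402.  158.3] width 11.640468757464472 F [0.  0.5 0.6] q [-0.25  1.11 -0.16  1.38 -0.92  1.31  0.88]
zdir [-0.55  0.7  -0.45] rel cup r,t,z: grip [-10.8  29.6 126. ] low [-11.8 -16.7  35.1] at z95 [-11.1  13.8  95. ] tcp [-11.7 -33.7 158.3]
down 10mm in tool cm [-0.891  0.003  0.454] radial [0.01  1.    0.014] tang [ 0.454 -0.017  0.891]
```

Emit:
{"fn": "send_rows", "kwargs": {"rows": [[[0,0,0,0,0,0],[0,0,0,0,0,0],[0,0,0,0,0,0],[0,0,0,0,0,0],[0,0,-1,0,0,0],[0,0,-3,0,0,0],[0,0,-6,0,0,0],[0,0,-10,0,0,0],[0,0,-14,0,0,0],[0,0,-14,0,0,0]]], "grip": 190}}

```text
clock: 51.0
eef_pos: [631.2, 297.9, 224.2]
tool_rot: [3.138, -1.091, 2.232]
force: [0.3, -0.6, -0.6]
width: 21.9
gripper_force: 0.0
```

Emit:
{"fn": "send_rows", "kwargs": {"rows": [[[1,0,-2,0,-0.1,0],[2,0,-4,0,-0.24,0],[3,0,-6,0,-0.38,0],[4,0,-6,0,-0.52,0],[5,0,-6,0,-0.66,0],[6,0,-6,0,-0.8,0],[7,0,-6,0,-0.94,0],[7,0,-6,0,-1.08,0],[7,0,-6,0,-1.09,0],[7,0,-6,0,-1.09,0]]]}}

```text
clock: 52.0
eef_pos: [638.4, 288.2, 311.7]
tool_rot: [-3.138, -0.011, 2.238]
force: [1.1, -0.2, -0.2]
width: 21.6
gripper_force: 0.0
```

```bash
python3 - <<'E'
from h import *
snap('wrist',None); T,s=pose();print(s['eef_pos'],s['tool_rot'],s['width'],s['clock'])
a=np.load('cam_wrist.npz')['p']
pen('wrist',z=100,lim=(400,700,330,550))
snap('top',None); b=np.load('cam_top.npz')['p']
snap('scene',None); d=np.load('cam_scene.npz')['p']
f=lambda p,s:cv2.resize(p,s,interpolation=cv2.INTER_CUBIC)
o=np.zeros((600,800,3),np.uint8)
o[:300,:480]=f(a,(480,300)); o[:300,480:800]=f(d[175:250,420:500],(320,300))
o[300:600,:480]=f(b[150:290,100:324],(480,300)); o[300:600,480:800]=f(b[160:280,280:408],(320,300))
cv2.imwrite('pics/fin.png',o)
E
```

```text
{'fx': 279.8458354862117, 'fy': 279.8458354862117, 'cx': 323.1985688050099, 'cy': 198.04758262248654}
[639.35430514 286.25724405 311.4042411 ] [-3.13761104 -0.01022934  2.23517489] 21.505418365426927 52.05
{'fx': 387.24661636793087, 'fy': 387.24661636793087, 'cx': 316.04627036459186, 'cy': 192.78198173460447}
{'fx': 385.9120292634437, 'fy': 385.9120292634437, 'cx': 327.6602381553581, 'cy': 201.20920078383824}
```

View pics/fin.png

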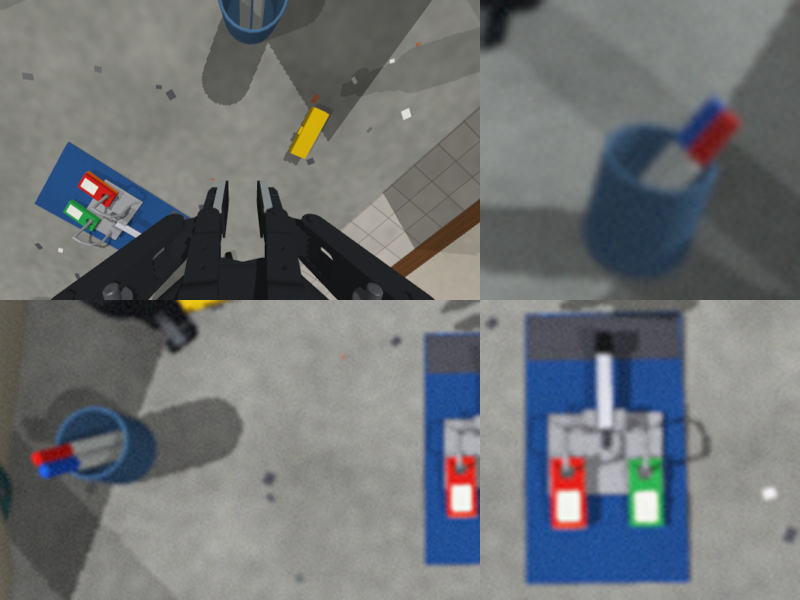

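The combined picture shows both markers leaning in the upright cup (caps at about (55,462)). The lever is down at (604,370), and the arches are closed over red, orange and green. The robot touches nothing, so I hand in.

```bash
python3 -c "
from cell import ctrl
print(ctrl.finish_job())"
```

```text
the job is handed in; nothing more can be done
None
```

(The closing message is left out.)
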